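Load the outgoing rack and wedge its gate

ROBOT

A 7-joint arm with a two-finger parallel gripper is mounted at the origin on the work surface. World frame = base frame: x ahead of the robot, y to its left, z up, the work surface at z = 0. Lengths are in m, angles in degrees, forces in N, time in s.
With the tool pointing down it reaches from about 0.4 to 0.875 m from the base axis. Payload 6.5 kg.
Tool frame: the origin (TCP) lies midway between the tips of the shut fingers; the grasp point (between the pads) lies 19 mm behind it; z points along the fingers, y is the direction in which the jaws open and shut (so a half turn about z gives the same grasp; the last joint's range is limited). The gripper opens to 88 mm and grips with 3 to 60 N. Pads are 18 mm wide; open, the fingers measure 123 mm over their backs; the gripper's body (75 mm by 187 mm) begins 45 mm behind the grasp point.
Start: joints at [71.15, 30.733, -0.252, 88.115, 0.149, 61.152, -4.079], TCP at [0.169, -0.628, 0.239] pointing down, gripper open.
Joint ranges: [-154.64, 154.64], [-21.42, 123.67], [-72.66, 72.17], [13.99, 137.28], [-74.86, 254.86], [10.95, 109.41], [-158.01, 158.01]. Speed limits (degrees/s): [136.94, 136.94, 180, 180, 180, 180, 180].

INTERFACE

Orientations are given as [roll, pitch, yaw] about the fixed x, y, z axes, in that order (R = Rz(yaw) Ry(pitch) Rx(roll)).
In Python, from station import manip gives the robot as it stands. The module is installed in compiled form; this text tells all that it offers.
- The arm moves only by the shell command python3 -m pendant 'ROWS' [FORCE]. ROWS is JSON, a list of rows, each a list of 3 entries, a list of its own where there are three numbers: the shift along the tool's x, y, z in units of 40 mm (1.0 is 40 mm), then the turn, a rotation vector about the tool's x, y, z in units of 5 degrees (1.0 is 5 degrees), then the finger opening in mm, from 0 to 88.1. A call has exactly 8 rows; each row is the pose to reach, as a shift and turn from the pose commanded when the call began, along the tool's axes at that moment; what a row does not reach only later rows make up. A row lasts 1/12 s, in which the tool goes at most 41.7 mm and 7.16 degrees, less where a joint would pass 70% of its speed; a pose out of reach is approached as far as the arm can. A call with a gripper value outside its range is refused whole. The fingers move at their own pace and stop on an object; FORCE is the grip in N (left out, the last holds). Time passes only in rows, so rows that repeat a pose let the fingers close, or fill a call up. It gives the time, the measured TCP pose, the force and the opening at its end, in the units of the state.
- manip.state(): the state, without advancing time (a new reading comes with each control period).
- manip.camera(name): name is "scene" or "top"; returns (picture, depth): 480x640x3 uint8, red, green, blue; 480x640 float32, m along the optical axis (not along the pixel's ray), 0 where there is no reading.
- manip.calibration(name): a dict with "camera_matrix" (3x3 intrinsics, pixels), "world_to_cam" (4x4, takes a point from world to camera coordinates). Camera axes: x right, y down, z forward; pixel columns grow to the right and rows downward; lengths in m; the calibration is good to about 2 mm. A picture is of the moment at which its call begins. calibration takes no time and is no camera call.
- manip.finish_job(): hands the job in, once; it reports no verdict.
The state is a dict: "clock": time; "qpos": joint angles; "dq": joint speeds; "tau": joint torques, N m; "position": TCP position; "tcp_rot": TCP orientation; "wrist_force": force on the tool from outside, world axes, zero at the start; "wrist_torque": the same for the moment, N m; "opening": finger opening in m.
Only numpy, scipy, OpenCV 4.12 (cv2) and the standard library are available. Lean on these libraries where they do the work, as an engineer would, in place of code of your own. Each camera call takes 0.05 s, during which the arm holds its last target. There are 200 camera calls.

TASK

Lay every long square-section carton crosswise on the outgoing rack's narrow raised ledge, centred over the ledge and lying flat. When all of them are up, swing the gate fully shut, and last, push the loose wooden wedge, thin end first and square to the gate, under the half of the gate away from its hinge, tapping it in along the bench until it is jammed tight and stays so by itself. Leave the other things on the bench where they are.

Things in the scene. Friction and masses are not known exactly. Their poses are not given: they have to be found in the camera images.
- rack: Plywood outgoing rack, fixed to the bench. Origin: on the bench under the middle of the shut gate's front face; x points inward, away from the gate's front; y along the gate to its hinge. In mm: back board at x 155 to 167, 110 high; closed panel under the ledge from x 65 on; end panels at y = +-142, 14 thick, 75 high; steel hinge post at y = 146, 150 high; closing post at x 18 to 30, y = -146, 110 high.
- ledge_mid (a point): Middle of the top of the rack's narrow ledge, at rack x 85, y 0, 75 mm above the bench. The flat ledge is 40 mm wide (rack x), 270 mm long (rack y), closed in below by a panel flush with its front edge.
- gate (a joint): Gate on an upright hinge at rack x 0, y 130 mm. 0 rad = shut against a stop; grows to 1.5 as its free end swings to the rack's -x side. Wooden panel 258 mm long, reaching 16 mm behind its front face (the hinge line lies in that face), 16 to 125 mm above the bench. Its lowest 8 mm is a firm rubber strip. Turns stiffly (0.12 N m) and stays where it is left; no latch.
- gate_end (a point): Middle of the front face at the gate's free end, 260 mm from the hinge, 70.5 mm above the bench.
- wedge_grip (a point): Loose wooden wedge, 130 x 34 mm, about 150 g, lying flat. This point: centre of its upright heel block (30 long, 34 wide, 46 mm high), 23 mm above its underside. x points to the thin end: ahead of the heel the top slopes down over 100 mm from 30 to 6 mm thick.
- wedge_tip (a point): Middle of the wedge's thin end, 3 mm above its underside, 115 mm ahead (x) of the heel centre. The slope meets the gate's lower edge when the thin end is about 42 mm past the gate's front face; a firm push of 20 to 25 N, 2 to 5 mm more, then jams it so that it stays tight when released.
- carton0_center (a point): Closed long cardboard carton with a paper strip along it, 110 x 38 x 38 mm, about 120 g, lying on a long face; this point is its centre, x along its length. May be absent (None).
- carton1_center (a point): Closed long cardboard carton with a paper strip along it, 110 x 38 x 38 mm, about 120 g, lying on a long face; this point is its centre, x along its length. May be absent (None).
- carton2_center (a point): Closed long cardboard carton with a paper strip along it, 110 x 38 x 38 mm, about 120 g, lying on a long face; this point is its centre, x along its length. May be absent (None).
- carton3_center (a point): Closed long cardboard carton with a paper strip along it, 110 x 38 x 38 mm, about 120 g, lying on a long face; this point is its centre, x along its length. May be absent (None).
- tape_roll: Bystander: empty tape roll core, a ring of 90 mm diameter, 48 mm high, standing flat among the cartons; origin under its centre.
- dispenser: Bystander: desk tape dispenser, 160 x 55 x 84 mm, origin under its base.
- marker: Bystander: marker pen, 130 mm long, 15 mm thick, lying; origin under its middle.
- mug: Bystander: white mug, 80 mm diameter, 90 mm high; origin under its middle.
- flat_box: Bystander: flat gift box, 126 x 91 x 47 mm, much wider than the cartons; origin under its middle.
- notepad: Bystander: pad of paper, 150 x 105 x 12 mm; origin under its middle.
Not all that is in view belongs to the job. What is shaped like the part that bears carton0_center but black or blue is not meant.

How it is judged:
By the outcome, as a careful person would: the job done as asked, in the order asked, and still so for the second after the job is handed in, with the robot touching nothing.
Of carton0, carton1, carton2, carton3 only 3 to 4 are there at a start; the rules pass over those that are not, and their reading is None.
At some moment in a run one of carton0, carton1, wedge may be knocked a few centimetres aside while the robot is not near it.
Once in a run the grip may slacken for a moment while it holds something.
It also fails if it takes over 210 s, if anything falls off the work surface, if the arm or the gripper's body presses on something with over 40 N, if the wrist force passes 120 N, or if a joint passes its speed limit or range.

## Working session

There is one attempt and no reset: what is moved stays moved. The work goes in short steps, Python scripts to look and compute and a shell command to move; the robot and the scene stay as the last step left them, time stands still between calls to the robot, and variables do not carry over. Pictures are saved under pics/ and viewed, about 12 in all and at most 16, crops included, and the job is handed in when it is done.

```bash
mkdir -p pics; cat > h.py <<'E'
import numpy as np,cv2
from station import manip
def grab(n,tag):
    im,d=manip.camera(n); c=manip.calibration(n)
    np.savez(f'{tag}.npz',im=im,d=d,K=c['camera_matrix'],T=c['world_to_cam'])
    cv2.imwrite(f'pics/{tag}.png',im[:,:,::-1]); return im,d,np.array(c['camera_matrix']),np.array(c['world_to_cam'])
def cloud(d,K,T):
    v,u=np.mgrid[:480,:640]; X=np.stack([(u-K[0,2])/K[0,0]*d,(v-K[1,2])/K[1,1]*d,d],-1)
    Ti=np.linalg.inv(T); return X@Ti[:3,:3].T+Ti[:3,3]
E
python3 - <<'E'
from h import *
for n in('scene','top'):
    im,d,K,T=grab(n,n+'0'); print(n,K.tolist(),np.linalg.inv(T)[:3,3].round(3).tolist(),(d>0).mean())
print(manip.state())
E
```

```text
scene [[565.317214275323, 0.0, 320.9443365816364], [0.0, 565.317214275323, 238.4809741563556], [0.0, 0.0, 1.0]] [1.585, -0.676, 1.196] 0.9801725260416667
top [[509.27655197378107, 0.0, 316.543261814224], [0.0, 509.27655197378107, 239.22834314609185], [0.0, 0.0, 1.0]] [0.345, -0.011, 1.398] 0.9958463541666667
{'clock': 0.1, 'qpos': array([71.15010862, 30.77266783, -0.25320576, 88.16338902,  0.14671942,
       61.15172687, -4.08151226]), 'dq': array([ 0.02670893, -0.1293924 ,  0.0248252 , -0.14005136, -0.04034479,
        0.00285893, -0.08971429]), 'tau': array([ 1.39248055e-03, -5.72077954e+01,  9.93045196e-01, -2.52233541e+01,
       -5.63125382e-02,  1.33519343e-02,  1.53247441e-05]), 'position': array([ 0.16870337, -0.62716613,  0.2379436 ]), 'tcp_rot': array([-1.79912684e+02,  5.08293748e-03,  1.50569268e+01]), 'wrist_force': array([-0.10969627,  0.96652177,  1.10458979]), 'wrist_torque': array([ 0.06209449, -0.03322957, -0.03820524]), 'opening': 0.088211824657631}
```

View pics/scene0.png

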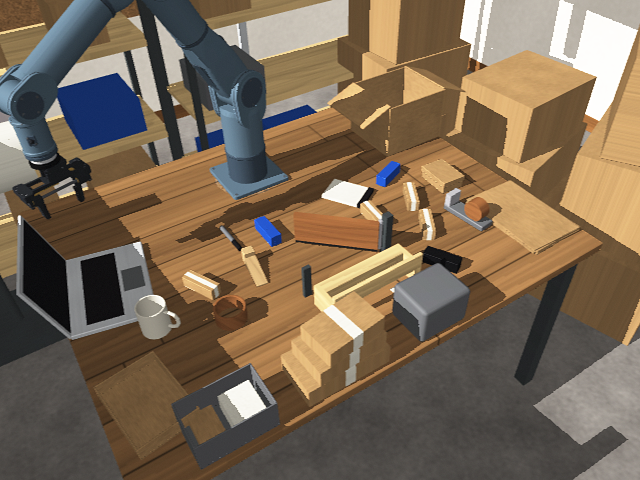

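View pics/top0.png

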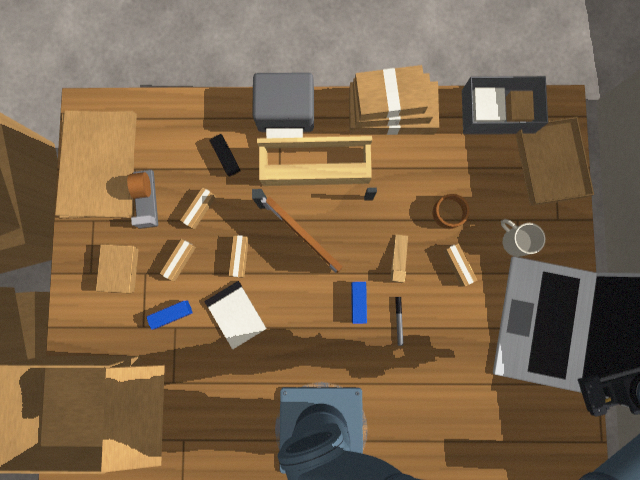

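The scene view shows the open gate at about (340,232), the rack at (365,275), and four cartons with paper strips. The top view is clearer: cartons at (196,208), (178,260), (238,256) and (461,264), the wedge at (400,257), the gate running from (262,198) to (337,268), and the rack at (315,158). The blue and black boxes are decoys.

```bash
cat >> h.py <<'E'
def blobs(P,zlo,zhi,amin=80,amax=6000):
    z=P[...,2]; m=((z>zlo)&(z<zhi)&(P[...,0]>.3)).astype(np.uint8)
    n,L,S,C=cv2.connectedComponentsWithStats(m)
    for i in range(1,n):
        if amin<S[i,4]<amax:
            q=P[L==i]; r=cv2.minAreaRect((q[:,:2]*1000).astype(np.float32))
            (c,(w,h),a)=r
            if w<h: w,h,a=h,w,a+90
            print('px',C[i].round().astype(int),'c mm',np.round(c,1),'size',round(w,1),round(h,1),'ang',round((a+90)%180-90,1),'zmed',round(np.median(q[:,2])*1e3,1),'n',S[i,4])
E
python3 - <<'E'
from h import *
f=np.load('top0.npz'); P=cloud(f['d'],f['K'],f['T']); 
print('bench z',np.median(P[270:290,270:320,2]))
print('cartons');blobs(P,.030,.045)
print('ledge');blobs(P,.068,.082,50)
print('gate/posts');blobs(P,.10,.16,10)
print('wedge');blobs(P,.004,.05)
g=np.load('scene0.npz'); Q=cloud(g['d'],g['K'],g['T']); print('scene ledge');blobs(Q,.068,.082,50);print('scene cartons');blobs(Q,.030,.045)
E
```

```text
bench z -1.5602490729405005e-06
cartons
px [472 117] c mm [ 850.4 -408.5] size 148.5 66.3 ang 31.4 zmed 37.7 n 122
px [516  92] c mm [ 917.8 -528.5] size 204.8 89.9 ang 59.6 zmed 37.6 n 209
px [514 113] c mm [ 854.5 -529.3] size 98.1 47.1 ang 37.1 zmed 37.8 n 95
px [580 152] c mm [ 725.4 -680.2] size 221.5 83.4 ang 10.3 zmed 37.0 n 326
px [393 130] c mm [ 804.4 -198.3] size 237.8 4.7 ang -89.7 zmed 38.4 n 163
px [532 166] c mm [ 711.6 -587.4] size 261.4 117.2 ang 24.6 zmed 37.4 n 373
px [224 154] c mm [739.6 269.1] size 111.5 38.4 ang 27.5 zmed 38.1 n 538
px [293 182] c mm [659.   78.5] size 172.4 3.9 ang -88.5 zmed 37.0 n 84
px [197 207] c mm [590.3 339.7] size 110.2 41.6 ang -33.0 zmed 38.1 n 576
px [238 256] c mm [457.4 225.3] size 109.8 38.7 ang -6.0 zmed 38.1 n 582
px [176 260] c mm [447.4 390.7] size 110.8 39.9 ang -30.7 zmed 38.0 n 589
px [461 265] c mm [ 433.8 -372.7] size 109.6 39.8 ang 25.9 zmed 37.5 n 606
px [132 266] c mm [426.3 514. ] size 114.9 16.2 ang -3.0 zmed 38.0 n 110
px [600 295] c mm [ 356. -734.] size 114.6 13.2 ang -13.2 zmed 36.9 n 209
px [359 299] c mm [ 343
[... 4531 characters left out ...]
42.9 ang 23.9 zmed 36.6 n 403
px [229 310] c mm [ 583.  -354.4] size 94.1 88.8 ang -41.1 zmed 38.7 n 245
px [ 64 318] c mm [ 360.7 -737.3] size 118.6 12.5 ang -15.6 zmed 37.1 n 120
px [425 322] c mm [913.3  65.7] size 194.5 95.9 ang 49.8 zmed 37.8 n 257
px [151 310] c mm [ 468.6 -535.2] size 56.0 15.2 ang 84.0 zmed 37.9 n 81
px [156 327] c mm [ 523.1 -543.3] size 78.1 35.7 ang 78.1 zmed 37.7 n 118
px [139 400] c mm [ 725.1 -640. ] size 234.4 160.7 ang 8.6 zmed 37.3 n 698
px [336 377] c mm [ 921.  -226.7] size 271.9 115.2 ang 62.5 zmed 37.2 n 382
px [214 400] c mm [ 850.7 -498.7] size 191.2 93.7 ang 88.3 zmed 38.6 n 376
px [237 438] c mm [ 935.3 -501.3] size 199.0 8.6 ang 88.9 zmed 37.7 n 310
```

```bash
cat >> h.py <<'E'
from scipy.spatial.transform import Rotation as R
def go(*tg):  # each target (x,y,z mm, yaw deg), tool down; sequential, prints rows from previous one
    s=manip.state(); p=np.array(s['position'])*1e3; r=R.from_euler('xyz',s['tcp_rot'],degrees=True)
    print('t',round(s['clock'],1),'p',p.round(1),'rpy',np.round(s['tcp_rot'],1),'F',np.round(s['wrist_force'],1),'open',round(s['opening']*1e3,1))
    for t in tg:
        q=R.from_euler('xyz',[180,0,t[3]],degrees=True); n=np.array(t[:3],float)
        print(t,'->',np.round(r.inv().apply(n-p)/40,2).tolist(),np.round(np.degrees((r.inv()*q).as_rotvec())/5,2).tolist(),'mm',np.linalg.norm(n-p).round())
        p,r=n,q
O=np.array([594.8,15.4])
def rk(x,y,z,yaw=0):
    c,s=np.cos(np.radians(1)),np.sin(np.radians(1)); return (round(O[0]+c*x-s*y,1),round(O[1]+s*x+c*y,1),z,1+yaw)
E
python3 -c "
from h import *
go((434,-373,100,26),(434,-373,9,26),(434,-373,180,26),rk(85,-105,180),rk(85,-105,86))"
```

```text
t 0.1 p [ 168.7 -627.2  237.9] rpy [-179.9    0.    15.1] F [-0.1  1.   1.1] open 88.2
(434, -373, 100, 26) -> [8.06, -4.41, 3.45] [-0.02, -0.0, -2.19] mm 392.0
(434, -373, 9, 26) -> [0.0, -0.0, 2.28] [0.0, 0.0, 0.0] mm 91.0
(434, -373, 180, 26) -> [0.0, 0.0, -4.28] [0.0, 0.0, 0.0] mm 171.0
(np.float64(681.6), np.float64(-88.1), 180, 1) -> [8.69, -3.69, -0.0] [0.0, -0.0, 5.0] mm 377.0
(np.float64(681.6), np.float64(-88.1), 86, 1) -> [-0.0, -0.0, 2.35] [0.0, 0.0, 0.0] mm 94.0
```

```bash
python3 -m pendant '[[[4,-2.2,0],[0,0,-1.1],80],[[4,-2.2,0],[0,0,-1.1],80],[[4,-2.2,0],[0,0,-1.1],80],[[4,-2.2,0],[0,0,-1.1],80],[[7,-3.8,1],[0,0,-2.2],80],[[7,-3.8,1],[0,0,-2.2],80],[[7,-3.8,1],[0,0,-2.2],80],[[7,-3.8,1],[0,0,-2.2],80]]' 25
python3 -c "
from h import *
go((434,-373,100,26),(434,-373,9,26))
im,d,K,T=grab('top','top1'); P=cloud(d,K,T); blobs(P,.030,.045,400,620)"
```

```text
clock: 0.77
position: [0.4019, -0.4048, 0.1978]
tcp_rot: [-179.9, -0.0, 26.2]
wrist_force: [0.6, 0.1, 1.0]
opening: 0.0799
t 0.8 p [ 401.9 -404.8  197.8] rpy [-179.9   -0.    26.2] F [0.6 0.1 1. ] open 79.9
(434, -373, 100, 26) -> [1.07, -0.36, 2.45] [-0.02, -0.01, 0.04] mm 108.0
(434, -373, 9, 26) -> [0.0, -0.0, 2.28] [0.0, 0.0, 0.0] mm 91.0
px [224 154] c mm [739.8 268.8] size 112.9 38.3 ang 27.2 zmed 38.2 n 535
px [197 207] c mm [590.1 339.4] size 109.7 41.6 ang -31.0 zmed 38.0 n 575
px [238 256] c mm [457.4 225.3] size 109.7 39.0 ang -5.9 zmed 37.9 n 579
px [176 260] c mm [447.7 390.6] size 110.3 40.1 ang -31.2 zmed 37.9 n 595
px [459 261] c mm [ 434.7 -372.2] size 107.6 39.7 ang 25.5 zmed 37.3 n 475
px [359 299] c mm [ 344.  -100.2] size 87.4 37.5 ang -0.4 zmed 37.8 n 490
```

```bash
python3 -m pendant '[[[1.07,-0.36,1],[0,0,0],70],[[1.07,-0.36,1.8],[0,0,0],70],[[1.07,-0.36,2.6],[0,0,0],70],[[1.07,-0.36,3.4],[0,0,0],70],[[1.07,-0.36,4.2],[0,0,0],70],[[1.07,-0.36,4.72],[0,0,0],70],[[1.07,-0.36,4.72],[0,0,0],70],[[1.07,-0.36,4.72],[0,0,0],60]]'
python3 -m pendant '[[[0,0,0],[0,0,0],20],[[0,0,0],[0,0,0],20],[[0,0,0],[0,0,0],20],[[0,0,0],[0,0,0],20],[[0,0,0],[0,0,0],20],[[0,0,0],[0,0,0],20],[[0,0,0],[0,0,0],20],[[0,0,0],[0,0,0],20]]' 30
python3 -m pendant '[[[0,0,-0.5],[0,0,0],20],[[0,0,-1],[0,0,0],20],[[0,0,-1.8],[0,0,0],20],[[0,0,-2.6],[0,0,0],20],[[0,0,-3.4],[0,0,0],20],[[0,0,-4.2],[0,0,0],20],[[0,0,-4.2],[0,0,0],20],[[0,0,-4.2],[0,0,0],20]]'
python3 -c "
from h import *
go(rk(85,-105,180),rk(85,-105,86))"
```

```text
clock: 1.48
position: [0.431, -0.376, 0.0092]
tcp_rot: [-179.9, 0.1, 26.1]
wrist_force: [0.9, 0.7, 0.2]
opening: 0.0654
clock: 2.15
position: [0.4325, -0.3769, 0.0111]
tcp_rot: [179.9, -0.0, 26.1]
wrist_force: [-1.0, 0.6, 6.9]
opening: 0.0377
clock: 2.82
position: [0.4328, -0.3772, 0.1798]
tcp_rot: [179.8, -0.1, 26.1]
wrist_force: [0.5, -0.0, -1.6]
opening: 0.0376
t 2.8 p [ 432.8 -377.2  179.8] rpy [ 1.798e+02 -1.000e-01  2.610e+01] F [ 0.5 -0.  -1.6] open 37.6
(np.float64(681.6), np.float64(-88.1), 180, 1) -> [8.76, -3.76, -0.0] [0.04, -0.03, 5.01] mm 381.0
(np.float64(681.6), np.float64(-88.1), 86, 1) -> [-0.0, -0.0, 2.35] [0.0, 0.0, 0.0] mm 94.0
```

```bash
python3 -m pendant '[[[1,-0.4,0],[0,0,0.6],20],[[2,-0.8,0],[0,0,1.2],20],[[3,-1.2,0],[0,0,1.8],20],[[4,-1.7,0],[0,0,2.5],20],[[5,-2.1,0],[0,0,3.2],20],[[6,-2.6,0],[0,0,4],20],[[6.5,-2.8,0],[0,0,5],20],[[6.5,-2.8,0],[0,0,5],20]]'
python3 -c "
from h import *
go(rk(81,-105,180),rk(81,-105,90))"
```

```text
clock: 3.48
position: [0.6198, -0.1514, 0.1759]
tcp_rot: [-179.7, -0.0, 1.4]
wrist_force: [-0.3, 1.7, -1.1]
opening: 0.0376
t 3.5 p [ 619.8 -151.4  175.9] rpy [-179.7   -0.     1.4] F [-0.3  1.7 -1.1] open 37.6
(np.float64(677.6), np.float64(-88.2), 180, 1) -> [1.48, -1.54, -0.09] [-0.07, -0.01, 0.09] mm 86.0
(np.float64(677.6), np.float64(-88.2), 90, 1) -> [-0.0, -0.0, 2.25] [0.0, 0.0, 0.0] mm 90.0
```

```bash
python3 -m pendant '[[[0.7,-0.7,0],[0,0,0],20],[[1.48,-1.5,0],[0,0,0],20],[[1.48,-1.52,0],[0,0,0],20],[[1.48,-1.52,0.6],[0,0,0],20],[[1.48,-1.52,1.2],[0,0,0],20],[[1.48,-1.52,1.2],[0,0,0],20],[[1.48,-1.52,1.2],[0,0,0],20],[[1.48,-1.52,1.2],[0,0,0],20]]'
python3 -c "
from h import *
go(rk(81,-105,87))
for n in('top','scene'):
  im,d,K,T=grab(n,n+'2'); P=cloud(d,K,T); print(n)
  # carton top height: z tcp+~29
  z=P[...,2]; m=(z>.125)&(z<.165)&(abs(P[...,0]-.68)<.08)&(abs(P[...,1]+.088)<.05); q=P[m]
  print(np.percentile(q,[1,50,99],axis=0).round(3).tolist(),m.sum())
"
python3 - <<'E'
import cv2
a=cv2.imread('pics/top2.png')[110:260,260:460];b=cv2.imread('pics/scene2.png')[180:330,250:450]
cv2.imwrite('pics/c2.png',cv2.resize(cv2.vconcat([a,b]),None,fx=2,fy=2)) 
E
```

```text
clock: 4.15
position: [0.6742, -0.1001, 0.1301]
tcp_rot: [180.0, 0.0, 1.0]
wrist_force: [0.4, -0.3, -0.9]
opening: 0.0379
t 4.2 p [ 674.2 -100.1  130.1] rpy [180.   0.   1.] F [ 0.4 -0.3 -0.9] open 37.9
(np.float64(677.6), np.float64(-88.2), 87, 1) -> [0.09, -0.3, 1.08] [0.0, 0.0, 0.01] mm 45.0
topTraceback (most recent call last):
  File "<string>", line 8, in <module>
    print(np.percentile(q,[1,50,99],axis=0).round(3).tolist(),m.sum())
          ~~~~~~~~~~~~~^^^^^^^^^^^^^^^^^^^^
    return _quantile_unchecked(
        a, q, axis, out, overwrite_input, method, keepdims, weights)
    return _ureduce(a,
                    func=_quantile_ureduce_func,
    ...<5 lines>...
                    overwrite_input=overwrite_input,
                    method=method)
    r = func(a, **kwargs)
    result = _quantile(arr,
                       quantiles=q,
    ...<2 lines>...
                       out=out,
                       weights=wgt)
    slices_having_nans = np.isnan(arr[-1, ...])
                                  ~~~^^^^^^^^^
IndexError: index -1 is out of bounds for axis 0 with size 0
[ WARN:0@0.037] global loadsave.cpp:275 findDecoder imread_('pics/scene2.png'): can't open/read file: check file path/integrity
Traceback (most recent call last):
TypeError: 'NoneType' object is not subscriptable
```

```bash
python3 -m pendant '[[[0.09,-0.3,0],[0,0,0],20],[[0.09,-0.3,0.3],[0,0,0],20],[[0.09,-0.3,0.5],[0,0,0],20],[[0.09,-0.3,0.7],[0,0,0],20],[[0.09,-0.3,0.7],[0,0,0],20],[[0.09,-0.3,0.7],[0,0,0],20],[[0.09,-0.3,0.7],[0,0,0],20],[[0.09,-0.3,0.7],[0,0,0],20]]'
python3 - <<'E'
from h import *
go(rk(81,-105,87))
im,d,K,T=grab('scene','scene2')
cv2.imwrite('pics/c2.png',cv2.resize(im[200:330,240:450,::-1],None,fx=3,fy=3)) 
E
```

```text
clock: 4.87
position: [0.678, -0.088, 0.1023]
tcp_rot: [180.0, -0.0, 1.0]
wrist_force: [-0.7, -0.8, -1.3]
opening: 0.0377
t 4.9 p [678.  -88.  102.3] rpy [180.  -0.   1.] F [-0.7 -0.8 -1.3] open 37.7
(np.float64(677.6), np.float64(-88.2), 87, 1) -> [-0.01, 0.01, 0.38] [0.0, -0.01, 0.01] mm 15.0
```

View pics/c2.png

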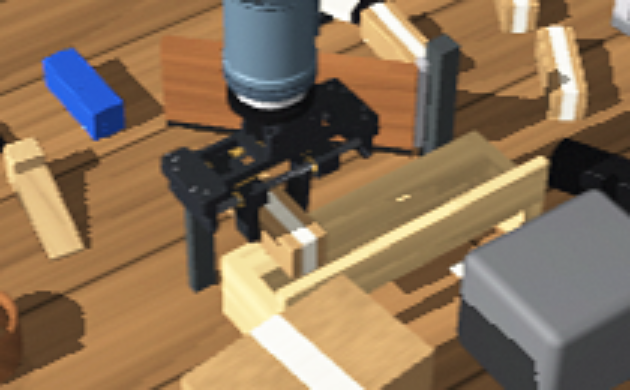

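The crop shows the carton held crosswise above the ledge near the closing-post end, clear of the back board. I'll lower it and release.

```bash
python3 -m pendant '[[[0,0,0.1],[0,0,0],20],[[0,0,0.2],[0,0,0],20],[[0,0,0.3],[0,0,0],20],[[0,0,0.36],[0,0,0],20],[[0,0,0.4],[0,0,0],20],[[0,0,0.41],[0,0,0],20],[[0,0,0.41],[0,0,0],20],[[0,0,0.41],[0,0,0],20]]'
python3 -m pendant '[[[0,0,0],[0,0,0],50],[[0,0,0],[0,0,0],50],[[0,0,0],[0,0,0],50],[[0,0,0],[0,0,0],50],[[0,0,-0.5],[0,0,0],50],[[0,0,-1.2],[0,0,0],50],[[0,0,-2],[0,0,0],50],[[0,0,-2.8],[0,0,0],50]]'
python3 -c "
from h import *
go((457.5,225,180,-6),(457.5,225,10,-6))"
```

```text
clock: 5.58
position: [0.6774, -0.0876, 0.0862]
tcp_rot: [180.0, 0.0, 1.1]
wrist_force: [-4.0, 0.2, 6.3]
opening: 0.0379
clock: 6.25
position: [0.6772, -0.0876, 0.1982]
tcp_rot: [-180.0, 0.1, 1.1]
wrist_force: [0.7, -0.3, 0.3]
opening: 0.0499
t 6.2 p [677.2 -87.6 198.2] rpy [-1.8e+02  1.0e-01  1.1e+00] F [ 0.7 -0.3  0.3] open 49.9
(457.5, 225, 180, -6) -> [-5.35, -7.92, 0.46] [-0.0, 0.01, 1.41] mm 383.0
(457.5, 225, 10, -6) -> [0.0, -0.0, 4.25] [0.0, 0.0, 0.0] mm 170.0
```

```bash
python3 -m pendant '[[[-0.5,-0.75,0],[0,0,0],70],[[-1,-1.5,0],[0,0,0.2],70],[[-1.5,-2.25,0],[0,0,0.4],70],[[-2,-3,0],[0,0,0.6],70],[[-2.5,-3.75,0],[0,0,0.8],70],[[-3,-4.5,0],[0,0,1],70],[[-3.5,-5.2,0],[0,0,1.2],70],[[-4,-5.92,0],[0,0,1.41],70]]'
python3 -m pendant '[[[-0.6,-0.9,0],[0,0,0],70],[[-1.1,-2.13,0.5],[0,0,0],70],[[-1.1,-2.13,1.5],[0,0,0],70],[[-1.1,-2.13,2],[0,0,0],70],[[-1.1,-2.13,2],[0,0,0],70],[[-1.1,-2.13,2],[0,0,0],70],[[-1.1,-2.13,2],[0,0,0],70],[[-1.1,-2.13,2],[0,0,0],70]]'
python3 -c "
from h import *
im,d,K,T=grab('top','top3'); P=cloud(d,K,T); blobs(P,.030,.045,300,620);print('placed'); blobs(P,.105,.122,100,900)
go((457.5,225,10,-6))"
```

```text
clock: 6.92
position: [0.5122, 0.1473, 0.1976]
tcp_rot: [-180.0, -0.0, -6.0]
wrist_force: [0.1, 0.5, 0.1]
opening: 0.0696
clock: 7.58
position: [0.4802, 0.2351, 0.1193]
tcp_rot: [-179.9, -0.2, -6.1]
wrist_force: [0.4, 0.3, 0.6]
opening: 0.0699
px [224 154] c mm [739.8 269.1] size 114.2 38.1 ang 27.9 zmed 38.0 n 539
px [171 267] c mm [430.8 401.9] size 70.5 40.3 ang -30.6 zmed 38.3 n 341
px [359 299] c mm [ 343.9 -100.3] size 87.3 37.7 ang -0.3 zmed 37.9 n 487
placed
px [401 107] c mm [ 867.5 -188.6] size 201.3 122.0 ang -86.9 zmed 109.9 n 613
px [314 139] c mm [755.9  18.4] size 298.0 15.4 ang -89.0 zmed 110.0 n 561
px [354 168] c mm [680.  -85.7] size 111.8 38.3 ang 1.2 zmed 112.9 n 625
px [626 294] c mm [ 354.6 -756. ] size 109.7 12.8 ang -12.5 zmed 113.1 n 275
t 7.6 p [480.1 235.2 119.3] rpy [-179.9   -0.2   -6.1] F [ 0.5 -0.1 -0.4] open 69.7
(457.5, 225, 10, -6) -> [-0.54, 0.32, 2.73] [-0.02, -0.03, -0.02] mm 112.0
```

```bash
python3 -m pendant '[[[-0.54,0.32,0],[0,0,0],66],[[-0.54,0.32,0.7],[0,0,0],66],[[-0.54,0.32,1.4],[0,0,0],66],[[-0.54,0.32,2.1],[0,0,0],66],[[-0.54,0.32,2.7],[0,0,0],66],[[-0.54,0.32,2.72],[0,0,0],66],[[-0.54,0.32,2.72],[0,0,0],66],[[-0.54,0.32,2.72],[0,0,0],60]]'
python3 -m pendant '[[[0,0,0],[0,0,0],20],[[0,0,0],[0,0,0],20],[[0,0,0],[0,0,0],20],[[0,0,0],[0,0,0],20],[[0,0,0],[0,0,0],20],[[0,0,0],[0,0,0],20],[[0,0,0],[0,0,0],20],[[0,0,0],[0,0,0],20]]' 30
python3 -c "
from h import *
go()"
python3 -m pendant '[[[0,0,-0.5],[0,0,0],20],[[0,0,-1],[0,0,0],20],[[0,0,-1.8],[0,0,0],20],[[0,0,-2.6],[0,0,0],20],[[0,0,-3.4],[0,0,0],20],[[0,0,-4.2],[0,0,0],20],[[0,0,-4.4],[0,0,0],20],[[0,0,-4.4],[0,0,0],20]]'
python3 -c "
from h import *
go(rk(85,-35,186),rk(85,-35,86))"
```

```text
clock: 8.3
position: [0.4569, 0.2254, 0.0103]
tcp_rot: [-179.9, -0.1, -6.0]
wrist_force: [1.0, -0.4, 0.3]
opening: 0.0614
clock: 8.97
position: [0.4563, 0.2252, 0.0096]
tcp_rot: [-180.0, -0.1, -6.0]
wrist_force: [-1.0, -1.1, 8.0]
opening: 0.0377
t 9.0 p [456.3 225.2   9.6] rpy [-1.8e+02 -1.0e-01 -6.0e+00] F [-1.  -1.1  8. ] open 37.7
clock: 9.63
position: [0.4571, 0.2258, 0.1872]
tcp_rot: [-179.8, -0.3, -6.0]
wrist_force: [-0.6, 0.2, -1.1]
opening: 0.0376
t 9.6 p [457.1 225.8 187.2] rpy [-179.8   -0.3   -6. ] F [-0.6  0.2 -1.1] open 37.6
(np.float64(680.4), np.float64(-18.1), 186, 1) -> [6.19, 5.48, 0.04] [-0.03, -0.05, -1.4] mm 331.0
(np.float64(680.4), np.float64(-18.1), 86, 1) -> [-0.0, -0.0, 2.5] [0.0, 0.0, 0.0] mm 100.0
```

```bash
python3 -m pendant '[[[0.7,0.65,0],[0,0,-0.2],20],[[1.4,1.3,0],[0,0,-0.4],20],[[2.1,1.9,0],[0,0,-0.6],20],[[2.8,2.5,0],[0,0,-0.8],20],[[3.5,3.1,0],[0,0,-1],20],[[4.2,3.7,0],[0,0,-1.2],20],[[4.9,4.3,0],[0,0,-1.4],20],[[5.5,4.9,0],[0,0,-1.4],20]]'
python3 -m pendant '[[[0.76,0.49,0],[0,0,0],20],[[0.76,0.49,0],[0,0,0],20],[[0.76,0.49,0.5],[0,0,0],20],[[0.76,0.49,1],[0,0,0],20],[[0.76,0.49,1.5],[0,0,0],20],[[0.76,0.49,1.5],[0,0,0],20],[[0.76,0.49,1.5],[0,0,0],20],[[0.76,0.49,1.5],[0,0,0],20]]'
python3 -c "
from h import *
go(rk(84.5,-35,86))"
```

```text
clock: 10.3
position: [0.6541, 0.0053, 0.1819]
tcp_rot: [180.0, 0.2, 1.0]
wrist_force: [0.8, 0.1, -1.2]
opening: 0.0379
clock: 10.97
position: [0.6847, -0.0117, 0.1246]
tcp_rot: [180.0, 0.0, 1.0]
wrist_force: [-0.5, 0.7, -1.2]
opening: 0.0378
t 11.0 p [684.7 -11.7 124.6] rpy [180.   0.   1.] F [-0.5  0.7 -1.2] open 37.8
(np.float64(679.9), np.float64(-18.1), 86, 1) -> [-0.12, 0.16, 0.97] [0.0, 0.0, 0.0] mm 39.0
```

```bash
python3 -m pendant '[[[-0.1,0.16,0],[0,0,0],20],[[-0.11,0.16,0.3],[0,0,0],20],[[-0.11,0.16,0.6],[0,0,0],20],[[-0.11,0.16,0.8],[0,0,0],20],[[-0.11,0.16,0.9],[0,0,0],20],[[-0.11,0.16,0.97],[0,0,0],20],[[-0.11,0.16,1.0],[0,0,0],20],[[-0.11,0.16,1.0],[0,0,0],20]]'
python3 -m pendant '[[[0,0,0],[0,0,0],50],[[0,0,0],[0,0,0],50],[[0,0,0],[0,0,0],50],[[0,0,0],[0,0,0],50],[[0,0,-0.5],[0,0,0],50],[[0,0,-1.2],[0,0,0],50],[[0,0,-2],[0,0,0],50],[[0,0,-2.8],[0,0,0],50]]'
python3 -c "
from h import *
go((447.7,390.6,198,149),(447.7,390.6,10,149))"
```

```text
clock: 11.63
position: [0.6805, -0.0182, 0.0848]
tcp_rot: [-180.0, 0.0, 1.0]
wrist_force: [-0.9, -0.2, -1.6]
opening: 0.0376
clock: 12.3
position: [0.68, -0.0184, 0.1976]
tcp_rot: [-180.0, 0.1, 1.0]
wrist_force: [0.1, -0.6, -0.2]
opening: 0.0501
t 12.3 p [680.  -18.4 197.6] rpy [-1.8e+02  1.0e-01  1.0e+00] F [ 0.1 -0.6 -0.2] open 50.1
(447.7, 390.6, 198, 149) -> [-5.63, -10.33, -0.0] [-0.01, 0.0, -29.6] mm 470.0
(447.7, 390.6, 10, 149) -> [0.0, -0.0, 4.7] [0.0, 0.0, 0.0] mm 188.0
```

```bash
python3 -m pendant '[[[-0.4,-0.7,0],[0,0,-1.4],50],[[-0.8,-1.4,0],[0,0,-2.8],60],[[-1.2,-2.1,0],[0,0,-4.2],70],[[-1.6,-2.8,0],[0,0,-5.6],70],[[-2,-3.5,0],[0,0,-7],70],[[-2.4,-4.2,0],[0,0,-8.4],70],[[-2.8,-4.9,0],[0,0,-9.8],70],[[-2.8,-4.9,0],[0,0,-11.2],70]]'
python3 -c "
from h import *
go((447.7,390.6,198,113),(447.7,390.6,198,149))"
```

```text
clock: 12.97
position: [0.561, 0.1835, 0.1973]
tcp_rot: [-179.8, -0.2, 57.9]
wrist_force: [-0.3, 1.6, -0.1]
opening: 0.07
t 13.0 p [561.  183.5 197.3] rpy [-179.8   -0.2   57.9] F [-0.3  1.6 -0.1] open 70.0
(447.7, 390.6, 198, 113) -> [2.88, -5.15, 0.01] [-0.02, -0.05, -11.02] mm 236.0
(447.7, 390.6, 198, 149) -> [0.0, 0.0, 0.0] [0.0, 0.0, -7.2] mm 0.0
```

```bash
python3 -m pendant '[[[0.4,-0.7,0],[0,0,-1.4],70],[[0.8,-1.4,0],[0,0,-2.8],70],[[1.2,-2.1,0],[0,0,-4.2],70],[[1.6,-2.8,0],[0,0,-5.6],70],[[2,-3.5,0],[0,0,-7],70],[[2.4,-4.2,0],[0,0,-8.4],70],[[2.7,-4.9,0],[0,0,-9.8],70],[[2.7,-4.9,0],[0,0,-11],70]]'
python3 -m pendant '[[[0,0,0],[0,0,-1.4],70],[[0,0,0],[0,0,-2.8],70],[[0,0,0.5],[0,0,-4.2],70],[[0,0,1],[0,0,-5.6],70],[[0,0,1.5],[0,0,-7],70],[[0,0,2],[0,0,-7.2],70],[[0,0,2],[0,0,-7.2],70],[[0,0,2],[0,0,-7.2],70]]'
python3 -c "
from h import *
go((447.7,390.6,10,149))
im,d,K,T=grab('top','top4'); P=cloud(d,K,T); blobs(P,.030,.045,200,620);print('placed'); blobs(P,.105,.122,100,900)
im,d,K,T=grab('scene','scene4'); P=cloud(d,K,T); print('scene');blobs(P,.030,.045,100,620)
"
```

```text
clock: 13.63
position: [0.4542, 0.3798, 0.1976]
tcp_rot: [180.0, -0.3, 112.9]
wrist_force: [-1.1, 0.7, 0.3]
opening: 0.0699
clock: 14.3
position: [0.4591, 0.3725, 0.1163]
tcp_rot: [-179.9, -0.0, 147.9]
wrist_force: [0.8, 0.5, -0.2]
opening: 0.07
t 14.3 p [459.1 372.5 116.3] rpy [-179.9   -0.   147.9] F [ 0.8  0.5 -0.2] open 70.0
(447.7, 390.6, 10, 149) -> [0.48, 0.24, 2.66] [-0.02, -0.01, -0.21] mm 108.0
px [516  92] c mm [ 917.6 -529.6] size 206.1 91.7 ang 59.1 zmed 37.5 n 237
px [224 154] c mm [739.6 269.1] size 111.9 38.2 ang 27.9 zmed 38.0 n 546
px [197 207] c mm [590.8 339.8] size 109.4 41.3 ang -33.1 zmed 37.8 n 571
px [600 294] c mm [ 356.1 -733.3] size 113.8 14.1 ang -10.1 zmed 37.8 n 207
px [359 299] c mm [ 343.9 -100.2] size 87.5 37.6 ang -0.5 zmed 37.9 n 492
px [175 310] c mm [312.9 401.7] size 94.8 36.9 ang -80.1 zmed 38.2 n 293
placed
px [401 107] c mm [ 867.8 -188.5] size 200.5 122.8 ang -86.4 zmed 110.1 n 613
px [315 139] c mm [755.6  18.2] size 297.8 14.9 ang -88.9 zmed 109.9 n 572
px [327 167] c mm [681.7 -16.4] size 111.6 37.8 ang 1.5 zmed 112.8 n 616
px [354 168] c
[... 626 characters left out ...]
1 26.2 ang 49.1 zmed 37.2 n 329
px [442 256] c mm [741.8 266.3] size 112.6 47.2 ang 29.6 zmed 37.0 n 380
px [227 301] c mm [ 563.1 -345.9] size 89.0 47.5 ang 65.2 zmed 38.7 n 127
px [ 64 318] c mm [ 359.3 -736. ] size 117.6 15.3 ang -16.1 zmed 37.1 n 121
px [427 322] c mm [913.5  68.2] size 195.8 99.3 ang 51.3 zmed 37.9 n 275
px [230 318] c mm [ 608.5 -365. ] size 85.9 37.0 ang 66.5 zmed 38.8 n 143
px [155 327] c mm [ 524.8 -542. ] size 77.5 36.5 ang 83.0 zmed 38.6 n 117
px [335 376] c mm [ 921.7 -227.2] size 271.7 114.3 ang 62.4 zmed 37.8 n 381
px [215 399] c mm [ 852.4 -498.5] size 191.7 96.9 ang 88.1 zmed 38.0 n 349
px [237 438] c mm [ 935.4 -501.1] size 200.6 9.9 ang 88.6 zmed 37.4 n 319
```

```bash
python3 -m pendant '[[[0.48,0.24,0],[0,0,-0.2],66],[[0.48,0.24,0.7],[0,0,-0.2],66],[[0.48,0.24,1.4],[0,0,-0.2],66],[[0.48,0.24,2.1],[0,0,-0.2],66],[[0.48,0.24,2.6],[0,0,-0.2],66],[[0.48,0.24,2.66],[0,0,-0.2],66],[[0.48,0.24,2.66],[0,0,-0.2],66],[[0.48,0.24,2.66],[0,0,-0.2],60]]'
python3 -m pendant '[[[0,0,0],[0,0,0],20],[[0,0,0],[0,0,0],20],[[0,0,0],[0,0,0],20],[[0,0,0],[0,0,0],20],[[0,0,0],[0,0,0],20],[[0,0,0],[0,0,0],20],[[0,0,0],[0,0,0],20],[[0,0,0],[0,0,0],20]]' 30
python3 -c "
from h import *
go()"
python3 -m pendant '[[[0,0,-0.5],[0,0,0],20],[[0,0,-1],[0,0,0],20],[[0,0,-1.8],[0,0,0],20],[[0,0,-2.6],[0,0,0],20],[[0,0,-3.4],[0,0,0],20],[[0,0,-4.2],[0,0,0],20],[[0,0,-4.4],[0,0,0],20],[[0,0,-4.4],[0,0,0],20]]'
python3 -c "
from h import *
go(rk(85,35,186,180),rk(85,35,86,180))"
```

```text
clock: 15.07
position: [0.4491, 0.3924, 0.0122]
tcp_rot: [179.8, 0.0, 149.0]
wrist_force: [-0.3, -0.4, 0.3]
opening: 0.0615
clock: 15.73
position: [0.4487, 0.3914, 0.0112]
tcp_rot: [180.0, 0.0, 149.0]
wrist_force: [-0.1, -0.5, 6.7]
opening: 0.0373
t 15.7 p [448.7 391.4  11.2] rpy [180.   0. 149.] F [-0.1 -0.5  6.7] open 37.3
clock: 16.4
position: [0.4492, 0.3923, 0.1888]
tcp_rot: [179.7, 0.1, 149.0]
wrist_force: [-0.3, 0.4, -2.4]
opening: 0.0374
t 16.4 p [449.2 392.3 188.8] rpy [1.797e+02 1.000e-01 1.490e+02] F [-0.3  0.4 -2.4] open 37.4
(np.float64(679.2), np.float64(51.9), 186, 181) -> [-9.31, -4.33, 0.07] [0.04, 0.03, -6.4] mm 411.0
(np.float64(679.2), np.float64(51.9), 86, 181) -> [-0.0, -0.0, 2.5] [0.0, 0.0, 0.0] mm 100.0
```

```bash
python3 -m pendant '[[[-0.8,-0.37,-0.3],[0,0,-0.8],20],[[-1.6,-0.74,-0.3],[0,0,-1.6],20],[[-2.4,-1.1,-0.3],[0,0,-2.4],20],[[-3.2,-1.5,-0.3],[0,0,-3.2],20],[[-4,-1.9,-0.3],[0,0,-4],20],[[-4.8,-2.2,-0.3],[0,0,-4.8],20],[[-5.6,-2.6,-0.3],[0,0,-5.6],20],[[-6.4,-3,-0.3],[0,0,-6.4],20]]'
python3 -c "
from h import *
go(rk(85,35,186,180))"
```

```text
clock: 17.07
position: [0.6056, 0.1544, 0.1958]
tcp_rot: [-179.9, -0.2, -178.8]
wrist_force: [1.2, -0.4, -0.4]
opening: 0.0375
t 17.1 p [605.6 154.4 195.8] rpy [-179.9   -0.2 -178.8] F [ 1.2 -0.4 -0.4] open 37.5
(np.float64(679.2), np.float64(51.9), 186, 181) -> [-1.79, -2.6, 0.24] [-0.01, -0.04, 0.04] mm 127.0
```

```bash
python3 -m pendant '[[[-0.6,-0.8,0],[0,0,0],20],[[-1.2,-1.7,0],[0,0,0],20],[[-1.79,-2.6,0],[0,0,0],20],[[-1.79,-2.6,0],[0,0,0],20],[[-1.79,-2.6,0.6],[0,0,0],20],[[-1.79,-2.6,1.2],[0,0,0],20],[[-1.79,-2.6,1.8],[0,0,0],20],[[-1.79,-2.6,1.8],[0,0,0],20]]'
python3 -c "
from h import *
go(rk(85,35,86,180))"
```

```text
clock: 17.73
position: [0.6749, 0.0526, 0.1189]
tcp_rot: [-179.9, -0.6, -178.9]
wrist_force: [-1.9, 0.4, -2.5]
opening: 0.038
t 17.7 p [674.9  52.6 118.9] rpy [-179.9   -0.6 -178.9] F [-1.9  0.4 -2.5] open 38.0
(np.float64(679.2), np.float64(51.9), 86, 181) -> [-0.12, -0.02, 0.82] [-0.02, -0.12, 0.01] mm 33.0
```

```bash
python3 -m pendant '[[[-0.05,0,0],[0,0,0],20],[[-0.05,0,0],[0,0,0],20],[[-0.05,0,0],[0,0,0],20],[[-0.05,0,0],[0,0,0],20],[[-0.05,0,0],[0,0,0],20],[[-0.05,0,0],[0,0,0],20],[[-0.05,0,0],[0,0,0],20],[[-0.05,0,0],[0,0,0],20]]'
python3 -c "
from h import *
go(rk(86,35,86,180))"
```

```text
clock: 18.4
position: [0.6814, 0.0538, 0.1266]
tcp_rot: [-180.0, 0.0, -179.0]
wrist_force: [0.1, -0.5, -0.3]
opening: 0.0376
t 18.4 p [681.4  53.8 126.6] rpy [-180.    0. -179.] F [ 0.1 -0.5 -0.3] open 37.6
(np.float64(680.2), np.float64(51.9), 86, 181) -> [0.03, -0.05, 1.01] [-0.0, 0.0, 0.0] mm 41.0
```

```bash
python3 -m pendant '[[[0.03,-0.05,0.2],[0,0,0],20],[[0.03,-0.05,0.4],[0,0,0],20],[[0.03,-0.05,0.6],[0,0,0],20],[[0.03,-0.05,0.8],[0,0,0],20],[[0.03,-0.05,0.95],[0,0,0],20],[[0.03,-0.05,1.02],[0,0,0],20],[[0.03,-0.05,1.03],[0,0,0],20],[[0.03,-0.05,1.03],[0,0,0],20]]'
python3 -m pendant '[[[0,0,0],[0,0,0],50],[[0,0,0],[0,0,0],50],[[0,0,0],[0,0,0],50],[[0,0,0],[0,0,0],50],[[0,0,-0.5],[0,0,0],50],[[0,0,-1.2],[0,0,0],50],[[0,0,-2],[0,0,0],50],[[0,0,-2.8],[0,0,0],50]]'
python3 -c "
from h import *
go((590.2,339.8,198,147),(590.2,339.8,10,147))"
```

```text
clock: 19.07
position: [0.6798, 0.0518, 0.086]
tcp_rot: [-180.0, -0.1, -179.0]
wrist_force: [-4.3, -2.7, 9.8]
opening: 0.0376
clock: 19.73
position: [0.6797, 0.0519, 0.1977]
tcp_rot: [180.0, -0.1, -179.0]
wrist_force: [0.6, 0.2, 0.6]
opening: 0.0501
t 19.7 p [679.7  51.9 197.7] rpy [ 1.80e+02 -1.00e-01 -1.79e+02] F [0.6 0.2 0.6] open 50.1
(590.2, 339.8, 198, 147) -> [2.11, 7.24, -0.0] [-0.0, -0.01, 6.81] mm 302.0
(590.2, 339.8, 10, 147) -> [0.0, -0.0, 4.7] [0.0, 0.0, 0.0] mm 188.0
```

```bash
python3 -m pendant '[[[0.3,0.9,0],[0,0,1],60],[[0.6,1.8,0],[0,0,2],66],[[0.9,2.8,0],[0,0,3],66],[[1.2,3.8,0],[0,0,4],66],[[1.5,4.8,0],[0,0,5],66],[[1.8,5.8,0],[0,0,6],66],[[2.1,6.6,0],[0,0,6.7],66],[[2.11,7.24,0],[0,0,6.7],66]]'
python3 -m pendant '[[[0,0,0],[0,0,0],66],[[0,0,0],[0,0,0],66],[[0,0,0.8],[0,0,0],66],[[0,0,1.6],[0,0,0],66],[[0,0,2.4],[0,0,0],66],[[0,0,2.4],[0,0,0],66],[[0,0,2.4],[0,0,0],66],[[0,0,2.4],[0,0,0],66]]'
python3 -c "
from h import *
im,d,K,T=grab('top','top5'); P=cloud(d,K,T); blobs(P,.030,.045,200,620);print('placed'); blobs(P,.105,.122,300,900)
im,d,K,T=grab('scene','scene5'); P=cloud(d,K,T); print('scene');blobs(P,.030,.045,200,620)
go((590.2,339.8,10,147.5))
"
```

```text
clock: 20.4
position: [0.5871, 0.3444, 0.1975]
tcp_rot: [180.0, -0.1, 147.6]
wrist_force: [0.4, 1.2, -0.4]
opening: 0.0658
clock: 21.07
position: [0.5919, 0.3396, 0.1028]
tcp_rot: [179.9, 0.0, 147.4]
wrist_force: [-0.3, -0.0, -0.2]
opening: 0.066
px [224 154] c mm [740.1 269.1] size 113.6 38.0 ang 28.1 zmed 38.3 n 538
px [600 294] c mm [ 356.3 -732. ] size 113.8 12.0 ang -13.0 zmed 38.1 n 211
px [359 299] c mm [ 343.8 -100.2] size 87.3 37.5 ang -0.2 zmed 37.6 n 488
px [175 310] c mm [319.5 400.9] size 100.5 34.4 ang -89.8 zmed 37.8 n 286
placed
px [402 107] c mm [ 867.5 -188.5] size 201.4 121.7 ang -86.0 zmed 110.1 n 592
px [314 139] c mm [756.3  18.1] size 297.8 14.9 ang -88.9 zmed 110.0 n 552
px [300 168] c mm [680.   53.7] size 111.4 37.9 ang 1.6 zmed 113.1 n 617
px [327 167] c mm [681.9 -16.4] size 111.5 37.6 ang 1.5 zmed 113.2 n 617
px [354 168] c mm [680.1 -85.9] size 111.5 38.4 ang 1.1 zmed 112.8 n 627
scene
px [427 221] c mm [592.7 335.1] size 117.9 39.2 ang -31.6 zmed 36.8 n 292
px [268 229] c mm [ 347.5 -104.7] size 94.0 42.1 ang -1.3 zmed 36.5 n 245
px [325 240] c mm [493.2  16.4] size 200.5 15.9 ang 45.6 zmed 38.1 n 216
px [442 256] c mm [742.6 264. ] size 111.1 47.4 ang 25.3 zmed 36.4 n 374
px [425 322] c mm [912.7  67.9] size 195.5 99.7 ang 50.5 zmed 38.0 n 254
px [337 376] c mm [ 921.1 -227.6] size 271.2 113.3 ang 61.9 zmed 37.1 n 387
px [215 399] c mm [ 851.7 -498.5] size 190.3 93.7 ang 89.3 zmed 38.4 n 361
px [236 439] c mm [ 935.6 -501.1] size 199.7 7.8 ang 89.4 zmed 37.8 n 298
t 21.2 p [592.1 340.5 103.7] rpy [1.798e+02 1.000e-01 1.475e+02] F [ 1.3 -0.5  0.9] open 66.0
(590.2, 339.8, 10, 147.5) -> [0.03, -0.05, 2.34] [0.04, 0.02, -0.01] mm 94.0
```

```bash
python3 -m pendant '[[[0.03,-0.05,0.6],[0,0,0],66],[[0.03,-0.05,1.2],[0,0,0],66],[[0.03,-0.05,1.8],[0,0,0],66],[[0.03,-0.05,2.3],[0,0,0],66],[[0.03,-0.05,2.34],[0,0,0],66],[[0.03,-0.05,2.34],[0,0,0],66],[[0.03,-0.05,2.34],[0,0,0],66],[[0.03,-0.05,2.34],[0,0,0],60]]'
python3 -m pendant '[[[0,0,0],[0,0,0],20],[[0,0,0],[0,0,0],20],[[0,0,0],[0,0,0],20],[[0,0,0],[0,0,0],20],[[0,0,0],[0,0,0],20],[[0,0,0],[0,0,0],20],[[0,0,0],[0,0,0],20],[[0,0,0],[0,0,0],20]]' 30
python3 -c "
from h import *
go()"
python3 -m pendant '[[[0,0,-0.5],[0,0,0],20],[[0,0,-1],[0,0,0],20],[[0,0,-1.8],[0,0,0],20],[[0,0,-2.6],[0,0,0],20],[[0,0,-3.4],[0,0,0],20],[[0,0,-4.2],[0,0,0],20],[[0,0,-4.8],[0,0,0],20],[[0,0,-4.8],[0,0,0],20]]'
python3 -c "
from h import *
go(rk(85,105,200,180),rk(85,105,86,180))"
```

```text
clock: 21.83
position: [0.5899, 0.3399, 0.0099]
tcp_rot: [179.8, 0.1, 147.5]
wrist_force: [-0.8, 0.6, 0.2]
opening: 0.061
clock: 22.5
position: [0.5889, 0.339, 0.008]
tcp_rot: [180.0, 0.0, 147.5]
wrist_force: [0.3, -0.8, 6.9]
opening: 0.0382
t 22.5 p [588.9 339.    8. ] rpy [180.    0.  147.5] F [ 0.3 -0.8  6.9] open 38.2
clock: 23.17
position: [0.5904, 0.3408, 0.2049]
tcp_rot: [179.6, 0.2, 147.5]
wrist_force: [0.5, 0.4, -1.1]
opening: 0.0377
t 23.2 p [590.4 340.8 204.9] rpy [179.6   0.2 147.5] F [ 0.5  0.4 -1.1] open 37.7
(np.float64(678.0), np.float64(121.9), 200, 181) -> [-4.79, -3.44, 0.11] [0.07, 0.06, -6.7] mm 236.0
(np.float64(678.0), np.float64(121.9), 86, 181) -> [-0.0, -0.0, 2.85] [0.0, 0.0, 0.0] mm 114.0
```

```bash
python3 -m pendant '[[[-0.8,-0.57,0],[0,0,-1.1],20],[[-1.6,-1.15,0],[0,0,-2.2],20],[[-2.4,-1.7,0],[0,0,-3.3],20],[[-3.2,-2.3,0],[0,0,-4.5],20],[[-4,-2.9,0],[0,0,-5.6],20],[[-4.8,-3.4,0],[0,0,-6.7],20],[[-4.8,-3.4,0],[0,0,-6.7],20],[[-4.8,-3.4,0],[0,0,-6.7],20]]'
python3 -m pendant '[[[0,0,0],[0,0,0],20],[[0,0,0],[0,0,0],20],[[0,0,0],[0,0,0],20],[[0,0,0.5],[0,0,0],20],[[0,0,1],[0,0,0],20],[[0,0,1.5],[0,0,0],20],[[0,0,1.5],[0,0,0],20],[[0,0,1.5],[0,0,0],20]]'
python3 -c "
from h import *
go(rk(84,105,84,180))"
```

```text
clock: 23.83
position: [0.6779, 0.1167, 0.1971]
tcp_rot: [-179.9, -0.1, -179.3]
wrist_force: [-0.5, 1.4, -1.5]
opening: 0.0378
clock: 24.5
position: [0.6765, 0.1219, 0.1389]
tcp_rot: [-180.0, -0.1, -178.9]
wrist_force: [0.1, 0.5, -0.1]
opening: 0.038
t 24.5 p [676.5 121.9 138.9] rpy [-1.800e+02 -1.000e-01 -1.789e+02] F [ 0.1  0.5 -0.1] open 38.0
(np.float64(677.0), np.float64(121.9), 84, 181) -> [-0.02, -0.0, 1.37] [-0.0, -0.02, 0.02] mm 55.0
```

```bash
python3 -m pendant '[[[-0.02,0,0.3],[0,0,0],20],[[-0.02,0,0.6],[0,0,0],20],[[-0.02,0,0.9],[0,0,0],20],[[-0.02,0,1.15],[0,0,0],20],[[-0.02,0,1.3],[0,0,0],20],[[-0.02,0,1.38],[0,0,0],20],[[-0.02,0,1.4],[0,0,0],20],[[-0.02,0,1.4],[0,0,0],20]]'
python3 -m pendant '[[[0,0,0],[0,0,0],50],[[0,0,0],[0,0,0],50],[[0,0,0],[0,0,0],50],[[0,0,0],[0,0,0],50],[[0,0,-0.5],[0,0,0],50],[[0,0,-1.2],[0,0,0],50],[[0,0,-2],[0,0,0],50],[[0,0,-2.8],[0,0,0],50]]'
python3 -c "
from h import *
go((430,-200,198,181))
im,d,K,T=grab('top','top6'); P=cloud(d,K,T);print('placed'); blobs(P,.105,.122,200,900)
im,d,K,T=grab('scene','scene6'); P=cloud(d,K,T);print('heel');blobs(P,.036,.060,30,400)
"
```

```text
clock: 25.17
position: [0.6784, 0.1212, 0.0835]
tcp_rot: [180.0, 0.0, -179.0]
wrist_force: [0.6, 0.2, -0.4]
opening: 0.0378
clock: 25.83
position: [0.6779, 0.121, 0.1966]
tcp_rot: [180.0, -0.0, -179.0]
wrist_force: [1.5, 0.2, -0.3]
opening: 0.0501
t 25.8 p [677.9 121.  196.6] rpy [ 180.   -0. -179.] F [ 1.5  0.2 -0.3] open 50.1
(430, -200, 198, 181) -> [6.34, -7.91, -0.03] [0.0, -0.01, 0.0] mm 406.0
placed
px [401 107] c mm [ 868.1 -188.4] size 200.9 123.6 ang -86.4 zmed 109.9 n 621
px [341 139] c mm [756.8 -49.7] size 161.5 15.6 ang -89.0 zmed 110.0 n 296
px [354 167] c mm [679.7 -85.8] size 111.8 38.2 ang 0.9 zmed 113.0 n 590
px [626 294] c mm [ 354.3 -757.3] size 110.9 12.1 ang -12.7 zmed 113.4 n 273
heel
px [620 154] c mm [ 677.  1146.3] size 170.8 91.2 ang -8.2 zmed 47.6 n 240
px [452 196] c mm [553.3 477.1] size 54.5 30.5 ang -85.5 zmed 49.7 n 92
px [475 212] c mm [658.7 477.1] size 77.5 41.9 ang 33.5 zmed 49.1 n 143
px [268 228] c mm [ 347.8 -106.2] size 95.0 39.9 ang 1.7 zmed 38.5 n 142
px [327 237] c mm [500.   23.3] size 218.4 15.6 ang 45.9 zmed 49.0 n 390
px [247 251] c mm
[... 237 characters left out ...]
ze 23.7 10.5 ang 72.8 zmed 46.6 n 53
px [320 299] c mm [ 701.2 -134.8] size 67.8 5.5 ang 0.1 zmed 49.2 n 78
px [228 308] c mm [ 582.8 -354.4] size 90.6 89.4 ang -44.4 zmed 44.8 n 334
px [ 62 317] c mm [ 359.9 -739.1] size 119.4 17.6 ang -14.8 zmed 47.1 n 181
px [149 308] c mm [ 470.9 -535.1] size 63.5 24.1 ang 82.3 zmed 48.5 n 144
px [155 324] c mm [ 525.  -542.4] size 77.6 37.3 ang 81.3 zmed 48.4 n 190
px [162 369] c mm [ 680. -571.] size 177.4 47.2 ang 24.7 zmed 38.6 n 128
px [116 407] c mm [ 725.4 -667.3] size 221.3 106.7 ang 8.5 zmed 38.7 n 231
px [174 424] c mm [ 831.7 -614.1] size 41.0 26.9 ang -0.2 zmed 39.9 n 36
px [154 438] c mm [ 833.1 -658.7] size 54.9 7.1 ang -81.8 zmed 38.8 n 55
```

```bash
cat > gate.py <<'E'
from h import *
h=np.array(rk(0,130,0)[:2])
def pt(th,r,off):
    a=np.radians(271-th); u=np.array([np.cos(a),np.sin(a)]); n=np.array([-u[1],u[0]])  # n: behind
    p=h+r*u-off*n; return (p[0].round(1),p[1].round(1))
E
python3 -c "
from gate import *
L=[pt(42,180,45)+(197,181),pt(42,180,45)+(80,181)]+[pt(t,180,18)+(80,181) for t in (36,30,24,18,12,6,2)]+[pt(0,180,11)+(80,181),pt(0,180,6)+(80,181)]
go(*L)
R0=R.from_euler('xyz',[180,0,181],degrees=True)
for l in L[2:]: print(np.round(R0.inv().apply(np.array(l[:3])-np.array(L[1][:3]))/40,2))
"
```

```text
t 25.9 p [681.2 122.7 201.8] rpy [ 179.8    0.5 -179. ] F [0.6 0.4 0.1] open 50.1
(np.float64(440.4), np.float64(39.1), 197, 181) -> [6.05, -1.99, 0.06] [0.03, 0.1, -0.0] mm 255.0
(np.float64(440.4), np.float64(39.1), 80, 181) -> [-0.0, -0.0, 2.92] [0.0, 0.0, 0.0] mm 117.0
(np.float64(474.5), np.float64(8.3), 80, 181) -> [-0.84, -0.78, -0.0] [0.0, 0.0, 0.0] mm 46.0
(np.float64(489.5), np.float64(-3.3), 80, 181) -> [-0.37, -0.3, -0.0] [0.0, 0.0, 0.0] mm 19.0
(np.float64(505.6), np.float64(-13.3), 80, 181) -> [-0.4, -0.26, -0.0] [0.0, 0.0, 0.0] mm 19.0
(np.float64(522.7), np.float64(-21.5), 80, 181) -> [-0.42, -0.21, -0.0] [0.0, 0.0, 0.0] mm 19.0
(np.float64(540.5), np.float64(-27.9), 80, 181) -> [-0.44, -0.17, -0.0] [0.0, 0.0, 0.0] mm 19.0
(np.float64(558.9), np.float64(-32.3), 80, 181) -> [-0.46, -0.12, -0.0] [0.0, 0.0, 0.0] mm 19.0
(np.float64(571.4), np.float64(-34.3), 80, 181) -> [-0.31, -0.06, -0.0] [0.0, 0.0, 0.0] mm 13.0
(np.float64(584.6), np.float64(-34.8), 80, 181) -> [-0.33, -0.02, -0.0] [0.0, 0.0, 0.0] mm 13.0
(np.float64(589.6), np.float64(-34.7), 80, 181) -> [-0.13, 0.0, 0.0] [0.0, 0.0, 0.0] mm 5.0
[-0.84 -0.78 -0.  ]
[-1.21 -1.08 -0.  ]
[-1.61 -1.34 -0.  ]
[-2.03 -1.55 -0.  ]
[-2.47 -1.72 -0.  ]
[-2.93 -1.84 -0.  ]
[-3.24 -1.89 -0.  ]
[-3.57 -1.91 -0.  ]
[-3.7  -1.91 -0.  ]
```

```bash
python3 -m pendant '[[[0.8,-0.25,0],[0,0,0],20],[[1.6,-0.5,0],[0,0,0],0],[[2.5,-0.8,0],[0,0,0],0],[[3.4,-1.1,0],[0,0,0],0],[[4.3,-1.4,0],[0,0,0],0],[[5.2,-1.7,0],[0,0,0],0],[[6,-1.95,0],[0,0,0],0],[[6,-1.95,0],[0,0,0],0]]'
python3 -m pendant '[[[0,0,0],[0,0,0],0],[[0,0,0.6],[0,0,0],0],[[0,0,1.2],[0,0,0],0],[[0,0,1.8],[0,0,0],0],[[0,0,2.4],[0,0,0],0],[[0,0,2.95],[0,0,0],0],[[0,0,2.95],[0,0,0],0],[[0,0,2.95],[0,0,0],0]]'
python3 -c "
from gate import *
go(pt(36,180,18)+(80,181))"
```

```text
clock: 26.6
position: [0.4329, 0.0358, 0.1939]
tcp_rot: [-179.7, -0.4, -179.0]
wrist_force: [-0.1, 0.3, -0.6]
opening: 0.0009
clock: 27.27
position: [0.4402, 0.0398, 0.0771]
tcp_rot: [179.9, -0.1, -178.9]
wrist_force: [0.2, -0.1, 0.7]
opening: 0.0004
t 27.3 p [440.2  39.8  77.1] rpy [ 1.799e+02 -1.000e-01 -1.789e+02] F [ 0.2 -0.1  0.7] open 0.4
(np.float64(474.5), np.float64(8.3), 80, 181) -> [-0.84, -0.8, -0.07] [0.01, -0.01, 0.01] mm 47.0
```

Now I'll sweep the gate, stopping about 13 mm short of the final press.

```bash
python3 -m pendant '[[[-0.3,-0.3,0],[0,0,0],0],[[-0.6,-0.55,0],[0,0,0],0],[[-0.84,-0.78,0],[0,0,0],0],[[-1.02,-0.93,0],[0,0,0],0],[[-1.21,-1.08,0],[0,0,0],0],[[-1.41,-1.21,0],[0,0,0],0],[[-1.61,-1.34,0],[0,0,0],0],[[-1.82,-1.44,0],[0,0,0],0]]'
python3 -m pendant '[[[-0.21,-0.11,0],[0,0,0],0],[[-0.43,-0.2,0],[0,0,0],0],[[-0.65,-0.28,0],[0,0,0],0],[[-0.88,-0.34,0],[0,0,0],0],[[-1.11,-0.4,0],[0,0,0],0],[[-1.27,-0.43,0],[0,0,0],0],[[-1.42,-0.45,0],[0,0,0],0],[[-1.42,-0.45,0],[0,0,0],0]]'
python3 -c "
from gate import *
go(pt(0,180,11)+(80,181))"
python3 - <<'E'
from h import *
im,d,K,T=grab('scene','scene7'); P=cloud(d,K,T)
m=(P[...,2]>.03)&(P[...,2]<.125)&(P[...,0]>.42)&(P[...,0]<.64)&(P[...,1]<.13)&(P[...,1]>-.13)
q=P[m]; 
for a,b in((-.12,-.09),(-.09,-.06),(.03,.06),(.06,.1)):
    s=q[(q[:,1]>a)&(q[:,1]<b)]; print(a,b,len(s),np.percentile(s[:,0],[10,50,90]).round(3) if len(s) else '')
cv2.imwrite('pics/c7.png',cv2.resize(im[180:330,200:450,::-1],None,fx=3,fy=3))
E
```

```text
clock: 27.93
position: [0.5142, -0.0179, 0.0777]
tcp_rot: [-180.0, 0.0, -179.0]
wrist_force: [-1.6, 1.0, -0.3]
opening: 0.0003
clock: 28.6
position: [0.572, -0.0346, 0.0776]
tcp_rot: [180.0, 0.1, -179.0]
wrist_force: [0.4, 0.2, -0.7]
opening: -0.0
t 28.6 p [572.  -34.6  77.6] rpy [ 1.80e+02  1.00e-01 -1.79e+02] F [ 0.4  0.2 -0.7] open -0.0
(np.float64(584.6), np.float64(-34.8), 80, 181) -> [-0.32, -0.01, -0.06] [0.0, 0.01, -0.0] mm 13.0
-0.12 -0.09 234 [0.587 0.598 0.631]
-0.09 -0.06 152 [0.589 0.598 0.631]
0.03 0.06 211 [0.599 0.605 0.634]
0.06 0.1 154 [0.597 0.606 0.624]
```

View pics/c7.png

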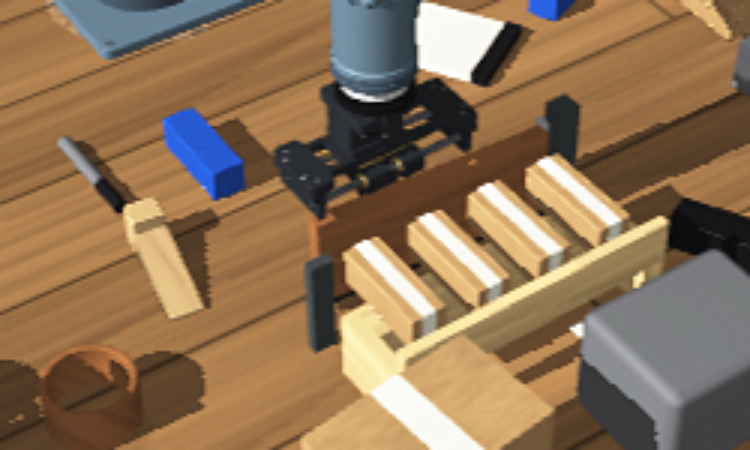

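All four cartons lie across the ledge and the gate is nearly shut. One final press will finish it.

```bash
python3 -m pendant '[[[-0.05,0,0],[0,0,0],0],[[-0.1,0,0],[0,0,0],0],[[-0.15,0,0],[0,0,0],0],[[-0.2,0,0],[0,0,0],0],[[-0.25,0,0],[0,0,0],0],[[-0.3,0,0],[0,0,0],0],[[-0.3,0,0],[0,0,0],0],[[-0.3,0,0],[0,0,0],0]]'
python3 -m pendant '[[[-0.03,0,0],[0,0,0],0],[[-0.06,0,0],[0,0,0],0],[[-0.09,0,0],[0,0,0],0],[[-0.12,0,0],[0,0,0],0],[[-0.12,0,0],[0,0,0],0],[[-0.12,0,0],[0,0,0],0],[[-0.12,0,0],[0,0,0],0],[[-0.12,0,0],[0,0,0],0]]'
```

```text
clock: 29.32
position: [0.5829, -0.0341, 0.0776]
tcp_rot: [180.0, 0.0, -179.0]
wrist_force: [0.4, -0.3, -0.3]
opening: 0.0001
clock: 29.98
position: [0.5864, -0.0341, 0.0773]
tcp_rot: [-180.0, -0.1, -179.0]
wrist_force: [-4.3, 0.0, 4.0]
opening: 0.0006
```

```bash
python3 -m pendant '[[[-0.04,0,0],[0,0,0],0],[[-0.08,0,0],[0,0,0],0],[[-0.1,0,0],[0,0,0],0],[[-0.1,0,0],[0,0,0],0],[[-0.1,0,0],[0,0,0],0],[[-0.1,0,0],[0,0,0],0],[[-0.1,0,0],[0,0,0],0],[[-0.1,0,0],[0,0,0],0]]'
python3 -m pendant '[[[0.5,0,0],[0,0,0],0],[[1,0,0],[0,0,0],0],[[1,0,-1],[0,0,0],0],[[1,0,-2],[0,0,0],0],[[1,0,-3],[0,0,0],0],[[1,0,-3.2],[0,0,0],0],[[1,0,-3.2],[0,0,0],0],[[1,0,-3.2],[0,0,0],0]]'
python3 - <<'E'
from h import *
go()
im,d,K,T=grab('top','top8'); P=cloud(d,K,T)
m=(P[...,2]>.115)&(P[...,2]<.135)&(P[...,0]>.5)&(P[...,0]<.64)&(P[...,1]<.13)&(P[...,1]>-.13);q=P[m]
for a,b in((-.12,-.09),(-.09,-.06),(0,.05),(.06,.1)):
    s=q[(q[:,1]>a)&(q[:,1]<b)]; print(a,b,len(s),np.percentile(s[:,0],[5,50,95]).round(4) if len(s) else '')
print('ledge');blobs(P,.105,.122,300,900)
print('wedge');blobs(P,.006,.05,300,900);
print('heel');blobs(P,.036,.05,60,250)
cv2.imwrite('pics/c8.png',cv2.resize(im[130:310,300:440,::-1],None,fx=3.3,fy=3.3))
E
```

```text
clock: 30.65
position: [0.5862, -0.0342, 0.0768]
tcp_rot: [-179.9, -0.6, -179.0]
wrist_force: [-19.0, -0.8, 12.4]
opening: 0.0009
clock: 31.32
position: [0.5516, -0.0353, 0.2052]
tcp_rot: [-180.0, 0.0, -179.0]
wrist_force: [1.1, 0.2, 0.1]
opening: 0.0002
t 31.3 p [551.6 -35.3 205.2] rpy [-180.    0. -179.] F [1.1 0.2 0.1] open 0.2
-0.12 -0.09 0 
-0.09 -0.06 0 
0 0.05 24 [0.5945 0.5974 0.6215]
0.06 0.1 78 [0.5939 0.6005 0.612 ]
ledge
px [401 107] c mm [ 868.1 -188.6] size 201.3 121.7 ang -86.3 zmed 110.3 n 615
px [314 139] c mm [755.8  18.3] size 297.9 15.2 ang -88.9 zmed 109.8 n 563
px [274 168] c mm [680.5 121.8] size 112.2 37.2 ang 0.6 zmed 113.0 n 616
px [300 167] c mm [680.   53.7] size 111.7 38.0 ang 1.7 zmed 112.9 n 562
wedge
px [285 132] c mm [801.  102.6] size 164.1 37.6 ang 90.0 zmed 45.4 n 376
px [393 131] c mm [ 804.4 -198.3] size 240.6 9.9 ang 88.5 zmed 29.4 n 447
px [224 155] c mm [739.  268.9] size 111.5 45.2 ang 23.7 zmed 37.6 n 598
px [148 203] c mm [618.1 491.7] size 161.7 63.5 ang 4.6 zmed 20.3 n 729
px [451 211] c mm [ 579.9 -349.9] size 89.4 87.6 ang -44.9 zmed 42.2 n 464
px [359 299] c mm [ 343.9 -100.1] size 87.5 38.4 ang 0.7 zmed 37.7 n 496
px [176 309] c mm [318.  405.8] size 108.1 36.7 ang -89.3 zmed 37.5 n 332
heel
px [510  86] c mm [ 910.3 -505.6] size 181.5 46.9 ang 89.2 zmed 43.1 n 170
px [478 121] c mm [ 824.7 -433. ] size 150.5 73.0 ang 50.6 zmed 43.4 n 126
px [526 132] c mm [ 798.8 -560.1] size 63.8 41.2 ang -48.5 zmed 41.7 n 65
px [372 129] c mm [ 804.3 -143.8] size 96.9 3.9 ang -89.8 zmed 43.7 n 63
px [412 129] c mm [ 804.2 -250.7] size 107.3 4.7 ang 90.0 zmed 43.0 n 68
px [588 174] c mm [ 686.5 -720.4] size 135.9 23.6 ang 0.4 zmed 39.2 n 100
px [532 236] c mm [ 503.9 -557.1] size 70.0 29.9 ang 15.2 zmed 43.1 n 61
px [602 294] c mm [ 356.9 -734.7] size 113.3 12.0 ang -12.8 zmed 43.2 n 187
px [174 310] c mm [305.4 398.1] size 85.6 36.8 ang -67.2 zmed 39.0 n 229
```

View pics/c8.png

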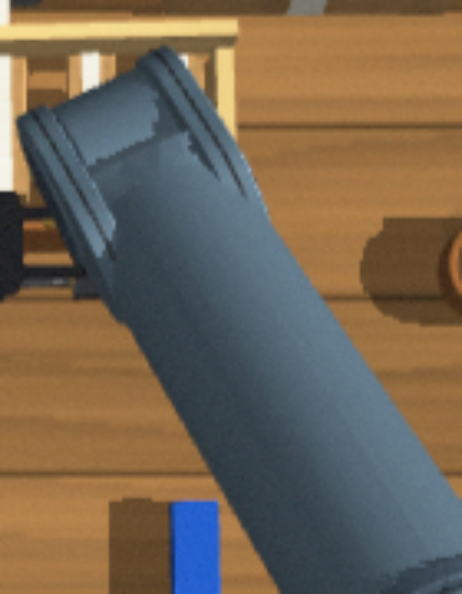

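```bash
python3 -m pendant '[[[0.5,0.9,0],[0,0,0],60],[[1,1.8,0],[0,0,0],66],[[1.5,2.7,0],[0,0,0],66],[[2,3.6,0],[0,0,0],66],[[2.5,4.5,0],[0,0,0],66],[[3,5.4,0],[0,0,0],66],[[3,5.8,0],[0,0,0],66],[[3,5.8,0],[0,0,0],66]]'
python3 - <<'E'
from h import *
go()
im,d,K,T=grab('top','top9'); P=cloud(d,K,T)
m=(P[...,2]>.115)&(P[...,2]<.135)&(P[...,0]>.5)&(P[...,0]<.64)&(P[...,1]<.13)&(P[...,1]>-.13);q=P[m]
for a,b in((-.12,-.09),(-.09,-.06),(0,.05),(.06,.1)):
    s=q[(q[:,1]>a)&(q[:,1]<b)]; print(a,b,len(s),np.percentile(s[:,0],[5,50,95]).round(4) if len(s) else '')
print('ledge');blobs(P,.105,.122,300,900)
print('heel');blobs(P,.042,.05,60,250)
# wedge by colour: bright tan vs bench, region
z=P[...,2]; m=(z>.004)&(z<.055)&(P[...,0]>.3)&(P[...,0]<.58)&(P[...,1]<-.15)&(P[...,1]>-.3)
n,L,S,C=cv2.connectedComponentsWithStats(m.astype(np.uint8))
for i in range(1,n):
  if S[i,4]>60:
    q=P[L==i]; xs=np.argsort(q[:,0]); print(C[i],S[i,4],q.min(0).round(4),q.max(0).round(4),cv2.minAreaRect((q[:,:2]*1e3).astype(np.float32)))
    for lo in np.arange(q[:,0].min(),q[:,0].max(),.015):
        s=q[(q[:,0]>=lo)&(q[:,0]<lo+.015)]; s2=s[s[:,2]>np.median(s[:,2])-.003]; print(round(lo,3),s2[:,1].min().round(4),s2[:,1].max().round(4),np.median(s2[:,2]).round(4))
E
```

```text
clock: 32.03
position: [0.425, 0.1989, 0.2045]
tcp_rot: [179.9, -0.1, -178.6]
wrist_force: [1.4, 0.0, -0.2]
opening: 0.0519
t 32.0 p [425.  198.9 204.5] rpy [ 1.799e+02 -1.000e-01 -1.786e+02] F [ 1.4  0.  -0.2] open 51.9
-0.12 -0.09 82 [0.5958 0.605  0.6275]
-0.09 -0.06 100 [0.5967 0.6058 0.6305]
0 0.05 140 [0.595  0.603  0.6121]
0.06 0.1 106 [0.5942 0.6021 0.6231]
ledge
px [401 107] c mm [ 868.6 -188.5] size 201.4 122.7 ang -86.2 zmed 110.0 n 616
px [314 139] c mm [756.   18.5] size 298.2 14.6 ang -89.0 zmed 109.8 n 560
px [274 168] c mm [680.2 121.5] size 111.2 37.2 ang 0.4 zmed 112.9 n 615
px [300 168] c mm [679.7  53.7] size 110.8 37.7 ang 1.5 zmed 113.0 n 612
px [327 167] c mm [681.9 -16.4] size 111.9 37.7 ang 1.5 zmed 113.0 n 613
px [354 168] c mm [679.6 -85.7] size 111.2 38.1 ang 1.1 zmed 112.9 n 630
heel
px [452 210] c mm [ 579.6 -349.7] size 88.4 87.0 ang -89.6 zmed 46.9 n 226
px [398 276] c mm [ 403.4 -204.5] size 33.2 29.1 ang 81.5 zmed 45.3 n 108
[399.09968847 259.29750779] 642 [ 0.387  -0.2356  0.004 ] [ 0.5201 -0.1865  0.0546] ((453.7491455078125, -210.66677856445312), (45.439395904541016, 132.58642578125), 86.84730529785156)
0.387 -0.2191 -0.1875 0.0464
0.402 -0.2223 -0.1877 0.0452
0.417 -0.2249 -0.1896 0.0298
0.432 -0.2258 -0.1926 0.0254
0.447 -0.2291 -0.1936 0.0221
0.462 -0.2298 -0.1963 0.0187
0.477 -0.2311 -0.1979 0.0143
0.492 -0.2347 -0.2008 0.0101
0.507 -0.2355 -0.2023 0.0078
[398.28037383 305.36448598] 107 [ 0.3023 -0.2189  0.0043] [ 0.3479 -0.1989  0.022 ] ((325.099365234375, -208.942138671875), (45.532466888427734, 19.950454711914062), 0.0784752294421196)
0.302 -0.2144 -0.2009 0.0132
0.317 -0.2148 -0.2009 0.0149
0.332 -0.2123 -0.1989 0.0144
0.347 -0.2124 -0.1992 0.0138
```

```bash
python3 -m pendant '[[[0,-0.9,0],[0,0,0.2],70],[[0,-1.8,0],[0,0,0.4],70],[[0,-2.7,0],[0,0,0.6],70],[[0,-3.6,0],[0,0,0.8],70],[[0,-4.5,0],[0,0,1],70],[[0,-5.4,0],[0,0,1.2],70],[[0,-6.3,0],[0,0,1.3],70],[[0,-7.2,0],[0,0,1.3],70]]'
python3 -m pendant '[[[0,0,0],[0,0,0],70],[[0,0,0],[0,0,0],70],[[0,0,0],[0,0,0],70],[[0,0,0],[0,0,0],70],[[0,0,0],[0,0,0],70],[[0,0,0],[0,0,0],70],[[0,0,0],[0,0,0],70],[[0,0,0],[0,0,0],70]]'
python3 -c "
from h import *
go((403.4,-204.5,100,172.5),(403.4,-204.5,12,172.5))
im,d,K,T=grab('scene','scene9'); P=cloud(d,K,T); blobs(P,.038,.05,60,130)"
```

```text
clock: 32.75
position: [0.431, -0.0968, 0.2044]
tcp_rot: [-180.0, -0.1, 174.3]
wrist_force: [1.4, -0.3, -0.3]
opening: 0.0702
clock: 33.42
position: [0.4324, -0.0925, 0.2055]
tcp_rot: [-180.0, 0.0, 174.6]
wrist_force: [0.6, 0.3, 0.8]
opening: 0.0698
t 33.4 p [432.4 -92.5 205.5] rpy [-180.     0.   174.6] F [0.6 0.3 0.8] open 69.8
(403.4, -204.5, 100, 172.5) -> [0.46, -2.86, 2.64] [-0.0, 0.0, 0.41] mm 157.0
(403.4, -204.5, 12, 172.5) -> [0.0, -0.0, 2.2] [0.0, 0.0, 0.0] mm 88.0
px [620 155] c mm [ 708.4 1143.8] size 126.6 26.3 ang 30.9 zmed 43.1 n 118
px [474 213] c mm [657.  477.5] size 75.1 32.9 ang 32.2 zmed 44.6 n 66
px [268 228] c mm [ 346.6 -104.6] size 91.4 36.3 ang 3.3 zmed 39.8 n 74
px [247 250] c mm [ 406.8 -208.3] size 37.2 36.5 ang -0.3 zmed 44.6 n 85
px [150 309] c mm [ 469.5 -533.9] size 60.7 20.7 ang 85.3 zmed 43.9 n 69
px [ 63 320] c mm [ 369.5 -740.2] size 97.8 15.0 ang -17.4 zmed 44.4 n 86
px [156 325] c mm [ 525.1 -542.7] size 77.7 34.5 ang 80.6 zmed 44.2 n 101
```

```bash
python3 -m pendant '[[[0.2,-0.9,0],[0,0,0.2],70],[[0.46,-1.8,0.2],[0,0,0.4],70],[[0.46,-2.86,0.8],[0,0,0.4],70],[[0.46,-2.86,1.6],[0,0,0.4],66],[[0.46,-2.86,2.4],[0,0,0.4],66],[[0.46,-2.86,2.6],[0,0,0.4],66],[[0.46,-2.86,2.6],[0,0,0.4],66],[[0.46,-2.86,2.6],[0,0,0.4],66]]'
python3 -m pendant '[[[0,0,0.6],[0,0,0],66],[[0,0,1.2],[0,0,0],66],[[0,0,1.8],[0,0,0],66],[[0,0,2.2],[0,0,0],66],[[0,0,2.24],[0,0,0],66],[[0,0,2.24],[0,0,0],66],[[0,0,2.24],[0,0,0],66],[[0,0,2.24],[0,0,0],66]]'
python3 -c "
from h import *
go((403.4,-204.5,12,172.5))"
python3 -m pendant '[[[0,0,0],[0,0,0],20],[[0,0,0],[0,0,0],20],[[0,0,0],[0,0,0],20],[[0,0,0],[0,0,0],20],[[0,0,0],[0,0,0],20],[[0,0,0],[0,0,0],20],[[0,0,0],[0,0,0],20],[[0,0,0],[0,0,0],20]]' 35
python3 -c "
from h import *
go(rk(-120,-65,60,180),rk(-120,-65,12,180))"
```

```text
clock: 34.13
position: [0.4039, -0.2043, 0.1023]
tcp_rot: [180.0, 0.0, 172.6]
wrist_force: [0.2, 0.1, 1.0]
opening: 0.0661
clock: 34.8
position: [0.4044, -0.2055, 0.0135]
tcp_rot: [-179.9, 0.2, 172.5]
wrist_force: [-0.0, 0.2, -0.1]
opening: 0.0658
t 34.8 p [ 404.4 -205.5   13.5] rpy [-179.9    0.2  172.5] F [-0.   0.2 -0.1] open 65.8
(403.4, -204.5, 12, 172.5) -> [0.03, 0.02, 0.04] [-0.01, 0.03, 0.0] mm 2.0
clock: 35.47
position: [0.4031, -0.2052, 0.012]
tcp_rot: [-180.0, -0.0, 172.5]
wrist_force: [-1.3, -0.9, 3.7]
opening: 0.034
t 35.5 p [ 403.1 -205.2   12. ] rpy [-180.    -0.   172.5] F [-1.3 -0.9  3.7] open 34.0
(np.float64(476.0), np.float64(-51.7), 60, 181) -> [-1.31, 4.04, -1.2] [-0.0, -0.0, -1.7] mm 177.0
(np.float64(476.0), np.float64(-51.7), 12, 181) -> [-0.0, -0.0, 1.2] [0.0, 0.0, 0.0] mm 48.0
```

```bash
python3 -m pendant '[[[0,0,-0.4],[0,0,0],20],[[-0.2,0.4,-0.7],[0,0,-0.2],20],[[-0.4,1,-0.7],[0,0,-0.4],20],[[-0.5,1.6,-0.7],[0,0,-0.7],20],[[-0.6,2.2,-0.7],[0,0,-1],20],[[-0.8,2.8,-0.7],[0,0,-1.3],20],[[-0.9,3.4,-0.7],[0,0,-1.6],20],[[-0.96,4.06,-0.7],[0,0,-1.7],20]]'
python3 -m pendant '[[[0,0,0],[0,0,0],20],[[0,0,0],[0,0,0],20],[[0,0,0],[0,0,0],20],[[0,0,0],[0,0,0],20],[[0,0,0],[0,0,0],20],[[0,0,0],[0,0,0],20],[[0,0,0],[0,0,0],20],[[0,0,0],[0,0,0],20]]'
python3 - <<'E'
from h import *
go(rk(-135,-65,12,180))
im,d,K,T=grab('scene','scene10'); P=cloud(d,K,T)
cv2.imwrite('pics/c10.png',cv2.resize(im[190:310,210:390,::-1],None,fx=4,fy=4))
E
```

```text
clock: 36.13
position: [0.4626, -0.0483, 0.0396]
tcp_rot: [180.0, -0.0, -179.0]
wrist_force: [0.0, 0.5, -1.2]
opening: 0.0338
clock: 36.8
position: [0.4623, -0.0495, 0.0399]
tcp_rot: [-180.0, -0.0, -179.0]
wrist_force: [-0.2, -0.3, -1.9]
opening: 0.0338
t 36.8 p [462.3 -49.5  39.9] rpy [-180.   -0. -179.] F [-0.2 -0.3 -1.9] open 33.8
(np.float64(461.0), np.float64(-51.9), 12, 181) -> [0.03, -0.06, 0.7] [-0.0, -0.0, -0.01] mm 28.0
```

View pics/c10.png

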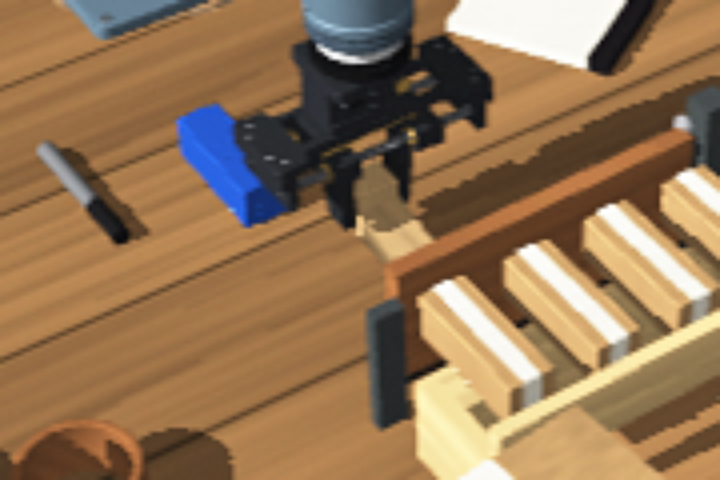

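The wedge is held level and square to the gate's free half, clear of the blue box. Now I'll lower it and slide it in.

```bash
python3 -m pendant '[[[0.03,-0.06,0.3],[0,0,0],20],[[0.03,-0.06,0.55],[0,0,0],20],[[0.03,-0.06,0.69],[0,0,0],20],[[0.03,-0.06,0.69],[0,0,0],20],[[-0.1,-0.06,0.69],[0,0,0],20],[[-0.3,-0.06,0.69],[0,0,0],20],[[-0.5,-0.06,0.69],[0,0,0],20],[[-0.7,-0.06,0.69],[0,0,0],20]]'
python3 -m pendant '[[[-0.2,0,0],[0,0,0],20],[[-0.4,0,0],[0,0,0],20],[[-0.6,0,0],[0,0,0],20],[[-0.7,0,0],[0,0,0],20],[[-0.7,0,0],[0,0,0],20],[[-0.7,0,0],[0,0,0],20],[[-0.7,0,0],[0,0,0],20],[[-0.7,0,0],[0,0,0],20]]'
python3 - <<'E'
from h import *
go(rk(-73,-65,12,180))
for n in ('scene','top'):
    im,d,K,T=grab(n,n+'11')
    cv2.imwrite(f'pics/{n}c11.png',cv2.resize(im[190:310,210:390,::-1],None,fx=4,fy=4))
E
```

```text
clock: 37.52
position: [0.4918, -0.0509, 0.0124]
tcp_rot: [180.0, 0.0, -179.0]
wrist_force: [1.1, -0.1, -0.8]
opening: 0.0334
clock: 38.18
position: [0.5179, -0.0505, 0.0122]
tcp_rot: [-180.0, -0.0, -179.0]
wrist_force: [0.3, -0.2, -2.1]
opening: 0.0335
t 38.2 p [517.9 -50.5  12.2] rpy [-180.   -0. -179.] F [ 0.3 -0.2 -2.1] open 33.5
(np.float64(522.9), np.float64(-50.9), 12, 181) -> [-0.12, -0.01, 0.01] [-0.0, -0.01, 0.0] mm 5.0
```

```bash
python3 -m pendant '[[[0,0,0],[0,0,0],20],[[0,0,0],[0,0,0],20],[[-0.04,0,0],[0,0,0],20],[[-0.08,0,0],[0,0,0],20],[[-0.12,0,0],[0,0,0],20],[[-0.15,0,0],[0,0,0],20],[[-0.15,0,0],[0,0,0],20],[[-0.15,0,0],[0,0,0],20]]' 60
python3 -m pendant '[[[-0.03,0,0],[0,0,0],20],[[-0.06,0,0],[0,0,0],20],[[-0.08,0,0],[0,0,0],20],[[-0.1,0,0],[0,0,0],20],[[-0.1,0,0],[0,0,0],20],[[-0.1,0,0],[0,0,0],20],[[-0.1,0,0],[0,0,0],20],[[-0.1,0,0],[0,0,0],20]]'
```

```text
clock: 38.95
position: [0.5237, -0.0505, 0.0119]
tcp_rot: [-180.0, -0.1, -179.0]
wrist_force: [-2.8, -0.8, -4.0]
opening: 0.0334
clock: 39.62
position: [0.5249, -0.0505, 0.0114]
tcp_rot: [-179.9, -0.4, -179.0]
wrist_force: [-9.4, 0.3, -0.4]
opening: 0.0336
```

```bash
python3 -m pendant '[[[-0.03,0,0],[0,0,0],20],[[-0.06,0,0],[0,0,0],20],[[-0.08,0,0],[0,0,0],20],[[-0.1,0,0],[0,0,0],20],[[-0.1,0,0],[0,0,0],20],[[-0.1,0,0],[0,0,0],20],[[-0.1,0,0],[0,0,0],20],[[-0.1,0,0],[0,0,0],20]]'
python3 -m pendant '[[[-0.03,0,0],[0,0,0],20],[[-0.05,0,0],[0,0,0],20],[[-0.05,0,0],[0,0,0],20],[[-0.05,0,0],[0,0,0],20],[[-0.05,0,0],[0,0,0],20],[[-0.05,0,0],[0,0,0],20],[[-0.05,0,0],[0,0,0],20],[[-0.05,0,0],[0,0,0],20]]'
```

```text
clock: 40.28
position: [0.5252, -0.0506, 0.0113]
tcp_rot: [-179.8, -0.8, -179.0]
wrist_force: [-21.6, 0.8, 12.3]
opening: 0.0338
clock: 40.95
position: [0.5254, -0.0506, 0.0112]
tcp_rot: [-179.8, -1.0, -179.0]
wrist_force: [-26.3, -0.9, 19.7]
opening: 0.0336
```

```bash
python3 -m pendant '[[[0,0,0],[0,0,0],56],[[0,0,0],[0,0,0],56],[[0,0,0],[0,0,0],56],[[0,0,0],[0,0,0],56],[[0.2,0,-0.2],[0,0,0],56],[[0.3,0,-1],[0,0,0],56],[[0.3,0,-1.8],[0,0,0],56],[[0.3,0,-2.2],[0,0,0],56]]'
python3 -m pendant '[[[0.6,0,0],[0,0,0],20],[[1.2,0,0],[0,0,0],0],[[1.2,0,0],[0,0,0],0],[[1.2,0,0.6],[0,0,0],0],[[1.2,0,1.4],[0,0,0],0],[[1.2,0,2.1],[0,0,0],0],[[1.2,0,2.1],[0,0,0],0],[[1.2,0,2.1],[0,0,0],0]]'
python3 - <<'E'
from h import *
go(rk(-105,-65,15,180))
im,d,K,T=grab('scene','scene12')
P=cloud(d,K,T);z=P[...,2]
m=(z>.038)&(z<.05)&(abs(P[...,0]-.525)<.04)&(abs(P[...,1]+.05)<.04); q=P[m]; print('heel top',m.sum(),q.min(0).round(4),q.max(0).round(4),np.median(q,0).round(4))
cv2.imwrite('pics/c12.png',cv2.resize(im[190:310,210:390,::-1],None,fx=4,fy=4))
E
```

```text
clock: 41.62
position: [0.5233, -0.05, 0.1036]
tcp_rot: [-180.0, 0.2, -179.0]
wrist_force: [2.1, 0.1, -0.0]
opening: 0.0556
clock: 42.28
position: [0.4738, -0.0509, 0.0162]
tcp_rot: [180.0, -0.1, -178.9]
wrist_force: [0.8, 0.7, -0.2]
opening: 0.0048
t 42.3 p [473.8 -50.9  16.2] rpy [ 1.800e+02 -1.000e-01 -1.789e+02] F [ 0.8  0.7 -0.2] open 4.8
(np.float64(491.0), np.float64(-51.4), 15, 181) -> [-0.43, -0.02, 0.03] [0.0, -0.02, 0.01] mm 17.0
heel top 40 [ 0.4851 -0.0723  0.0388] [ 0.5262 -0.0365  0.0498] [ 0.5173 -0.053   0.0444]
```

View pics/c12.png

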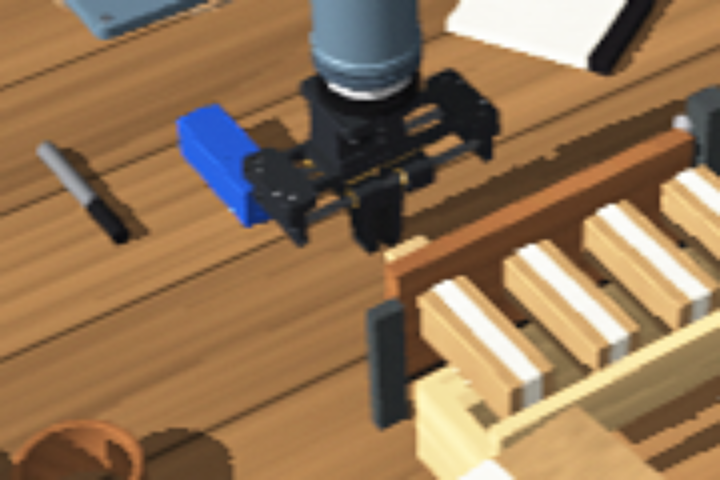

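The fingers are behind the heel and the wedge is in place. Now I'll tap it in from behind.

```bash
python3 -m pendant '[[[-0.15,0,0],[0,0,0],0],[[-0.3,0,0],[0,0,0],0],[[-0.45,0,0],[0,0,0],0],[[-0.55,0,0],[0,0,0],0],[[-0.62,0,0],[0,0,0],0],[[-0.68,0,0],[0,0,0],0],[[-0.7,0,0],[0,0,0],0],[[-0.7,0,0],[0,0,0],0]]'
python3 -m pendant '[[[-0.03,0,0],[0,0,0],0],[[-0.06,0,0],[0,0,0],0],[[-0.08,0,0],[0,0,0],0],[[-0.1,0,0],[0,0,0],0],[[-0.1,0,0],[0,0,0],0],[[-0.1,0,0],[0,0,0],0],[[-0.1,0,0],[0,0,0],0],[[-0.1,0,0],[0,0,0],0]]'
```

```text
clock: 43.0
position: [0.5009, -0.0509, 0.016]
tcp_rot: [-180.0, -0.2, -179.0]
wrist_force: [-4.4, -0.8, 3.6]
opening: 0.0005
clock: 43.67
position: [0.5009, -0.051, 0.0153]
tcp_rot: [-179.9, -0.6, -179.0]
wrist_force: [-14.1, 0.2, 10.1]
opening: 0.0006
```

```bash
python3 -m pendant '[[[-0.03,0,0],[0,0,0],0],[[-0.06,0,0],[0,0,0],0],[[-0.08,0,0],[0,0,0],0],[[-0.08,0,0],[0,0,0],0],[[-0.08,0,0],[0,0,0],0],[[-0.08,0,0],[0,0,0],0],[[-0.08,0,0],[0,0,0],0],[[-0.08,0,0],[0,0,0],0]]'
python3 -m pendant '[[[-0.02,0,0],[0,0,0],0],[[-0.04,0,0],[0,0,0],0],[[-0.05,0,0],[0,0,0],0],[[-0.05,0,0],[0,0,0],0],[[-0.05,0,0],[0,0,0],0],[[-0.05,0,0],[0,0,0],0],[[-0.05,0,0],[0,0,0],0],[[-0.05,0,0],[0,0,0],0]]'
```

```text
clock: 44.33
position: [0.5008, -0.0511, 0.0148]
tcp_rot: [-179.8, -0.9, -179.0]
wrist_force: [-23.2, -0.5, 15.7]
opening: 0.0005
clock: 45.0
position: [0.5009, -0.0512, 0.0145]
tcp_rot: [-179.8, -1.1, -179.0]
wrist_force: [-28.7, 0.9, 20.9]
opening: 0.0003
```

```bash
python3 -m pendant '[[[0.3,0,0],[0,0,0],0],[[0.8,0,0],[0,0,0],0],[[1,0,-0.8],[0,0,0],0],[[1,0,-1.7],[0,0,0],0],[[1,0,-2.6],[0,0,0],0],[[1,0,-3.5],[0,0,0],0],[[1,0,-4.4],[0,0,0],0],[[1,0,-4.8],[0,0,0],0]]'
python3 -m pendant '[[[0,0.8,0],[0,0,0],0],[[0,1.7,0],[0,0,0],0],[[0,2.6,0],[0,0,0],0],[[0,3.5,0],[0,0,0],0],[[0,4.4,0],[0,0,0],0],[[0,5.3,0],[0,0,0],0],[[0,6,0],[0,0,0],0],[[0,6,0],[0,0,0],0]]'
python3 - <<'E'
from h import *
go()
im,d,K,T=grab('top','top13'); P=cloud(d,K,T)
z=P[...,2]
m=(z>.115)&(z<.135)&(P[...,0]>.5)&(P[...,0]<.64)&(P[...,1]<.13)&(P[...,1]>-.13);q=P[m]
for a,b in((-.12,-.09),(-.09,-.06),(0,.05),(.06,.1)):
    s=q[(q[:,1]>a)&(q[:,1]<b)]; print(a,b,len(s),np.percentile(s[:,0],[5,50,95]).round(4) if len(s) else '')
print('ledge');blobs(P,.105,.122,300,900); print('heel');blobs(P,.040,.05,60,250)
m=(z>.012)&(z<.035)&(P[...,0]>.53)&(P[...,0]<.59)&(abs(P[...,1]+.05)<.04);q=P[m]
for lo in np.arange(.53,.59,.015):
    s=q[(q[:,0]>=lo)&(q[:,0]<lo+.015)]
    if len(s): print(lo.round(3),s[:,1].min().round(4),s[:,1].max().round(4),np.median(s[:,2]).round(4))
print('others');blobs(P,.006,.1,150,1600)
im2=grab('scene','scene13')[0]
cv2.imwrite('pics/c13.png',np.hstack([cv2.resize(x,(400,560)) for x in(im[120:330,250:400,::-1],im2[180:360,200:330,::-1])]))
E
```

```text
clock: 45.67
position: [0.4738, -0.0508, 0.2124]
tcp_rot: [-180.0, 0.3, -179.0]
wrist_force: [0.5, -0.1, -0.6]
opening: 0.0002
clock: 46.33
position: [0.4665, 0.1959, 0.2094]
tcp_rot: [179.7, 0.1, -178.5]
wrist_force: [-1.4, 0.1, 0.6]
opening: 0.0004
t 46.3 p [466.5 195.9 209.4] rpy [ 1.797e+02  1.000e-01 -1.785e+02] F [-1.4  0.1  0.6] open 0.4
-0.12 -0.09 83 [0.5958 0.6048 0.6274]
-0.09 -0.06 101 [0.5965 0.6052 0.6378]
0 0.05 143 [0.595  0.6029 0.6236]
0.06 0.1 111 [0.5939 0.6008 0.6172]
ledge
px [402 107] c mm [ 866.6 -188.1] size 201.1 121.7 ang -85.7 zmed 110.2 n 609
px [314 139] c mm [755.5  18.5] size 297.7 15.1 ang -88.9 zmed 109.9 n 565
px [274 168] c mm [680.  121.6] size 111.4 36.9 ang 0.6 zmed 113.0 n 616
px [300 168] c mm [680.1  53.7] size 112.2 37.8 ang 1.6 zmed 112.9 n 615
px [327 167] c mm [681.3 -16.4] size 111.6 37.7 ang 1.5 zmed 113.0 n 618
px [354 168] c mm [679.9 -85.7] size 113.1 38.4 ang 1.2 zmed 112.8 n 626
heel
px [452 210] c mm [ 579.9 -349.7] size 88.1 87.5 ang 89.6 zmed 46.2 n 237
px [339 230] c mm [525.1 -47.8] size 32.1 29.7 ang -90.0 zmed 45.6 n 121
px 
[... 298 characters left out ...]
 size 126.4 43.5 ang 27.7 zmed 37.9 n 593
px [316 156] c mm [712.3  15.4] size 307.5 106.9 ang -88.9 zmed 75.2 n 1081
px [314 174] c mm [684.6  18.7] size 71.6 31.9 ang 1.1 zmed 73.7 n 261
px [341 173] c mm [681.  -51.7] size 42.8 32.0 ang 3.1 zmed 73.9 n 239
px [286 177] c mm [656.4 100.4] size 91.6 42.1 ang -26.8 zmed 75.1 n 270
px [325 210] c mm [555.2  11.4] size 315.2 101.6 ang -85.4 zmed 45.3 n 1034
px [451 211] c mm [ 579.  -349.8] size 89.1 88.2 ang 0.2 zmed 42.8 n 511
px [359 295] c mm [ 345.2 -100. ] size 85.5 37.9 ang 2.0 zmed 37.9 n 395
px [229 303] c mm [339.4 246.3] size 145.6 75.5 ang -89.9 zmed 12.7 n 944
px [176 309] c mm [320.7 400.9] size 99.9 37.6 ang 89.6 zmed 38.0 n 325
```

View pics/c13.png

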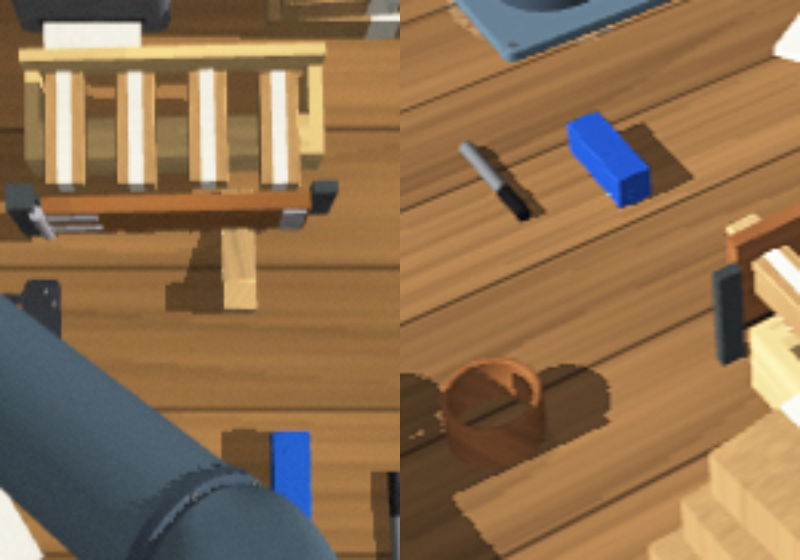

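```bash
python3 -c "
from station import manip
print(manip.finish_job())"
```

```text
the job is handed in; nothing more can be done
None
```

The job is handed in: all four cartons are on the ledge, the gate is shut, and the wedge is jammed under it. It took about 46 s of robot time. The hand-in reports no verdict, so what follows is my own last checks.

- **Cartons:** all four lie crosswise on the ledge. Measured centres are within about 2 mm of the ledge line, their tops are level at 113 mm, and they are within about 1° of square.
- **Gate:** it did not move under a 19 N press against its stop. The last top view shows it still shut.
- **Wedge position:** it sits at about y = -65 mm on the rack, in the half away from the hinge. The thin end is about 44 mm past the gate's front face, about 2 mm beyond first contact. That is the low end of the 2 to 5 mm given.
- **Wedge jam:** I pushed it in gripped, up to 26 N, then released it and pushed from behind up to 29 N. It did not move any further, and it stayed put when the arm backed off.
- **Wedge squareness:** its edges measured about 2° off square to the gate, but the pixels are too coarse to be sure. The gripper held it square within about 0.1° while inserting it.
- **Other things:** the black and blue boxes and the tape roll measured the same before and after. The notepad and dispenser were partly hidden by the arm, and I did not re-measure the mug, marker and flat box. The arm touched none of them as far as I could tell.

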